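# Tighten the centre screw of a milking claw

### The job

The milking claw clamped in the bench stand has just been put back together and its big slotted centre screw is still loose. Take the flat screwdriver out of the tool rack, set its blade right down in the slot and turn the screw clockwise until its head is fully home, in one go with the blade never leaving the slot, gently: stop as soon as it comes up tight. Then stand the screwdriver back in its own hole in the rack and leave everything else where it is.

Things in the scene. Friction and masses are not known exactly. Their poses are not given: they have to be found in the camera images.
- claw: Fixed milking claw in a bench stand: base plate 150 x 130 mm, clear bowl, steel cover 98 mm across, black distributor 54 mm across, steel washer (34 mm across, top at z = 106 mm) and the centre screw on top. Round it four steel nipples lean out and up, ends 66 mm from the axis, 119 mm high; an outlet stub points to +x. Origin: centre of the base's underside, z up along the screw's axis.
- screw: Plain steel slotted screw at the claw's top centre: head 26 mm across, 10 mm high. Origin: centre of the head's underside, on the axis, z up; the slot runs along x (both ways alike) across the whole head, 4 mm wide, 4.5 mm deep: floor at z = 5.5 mm, rim at z = 10 mm. It starts 23 to 69 degrees short of home; how much is not known beforehand. It stays where it is left.
- driver: Flat screwdriver, loose, 110 to 175 g, 163 mm long, standing in the rack. Origin: middle of the blade's tip, z up to the handle. Blade 14 mm wide (x), 2.5 mm thick (y), 14 mm long; shaft 10 mm; round shoulder 32 mm across from z = 75 mm. Flat-sided handle, z = 98 to 160 mm, 36 mm (x) by 28 mm (y): grip across the broad flats, 28 mm apart. Play in the slot 6 degrees each way, 15 under load.
- rack: Fixed grey bent-steel tool rack: base 90 x 210 mm, top plate 70 (x) x 204 (y) x 6 mm, upper face at z = 91 mm, open below, walls at its y ends. Two through holes 18 mm across at y = -50 mm (flat screwdriver) and y = +50 mm (nut driver). Origin: centre of the underside, z up.
- rack_hole (a point): Centre of the mouth of the flat screwdriver's hole, on the upper face of the rack's plate (z = 91 mm of the rack). With the driver home its tip is 75 mm below this point.
- nut_driver: Bystander: a nut driver with a slim round wooden handle, 120 mm long, standing in the rack's other hole, its top 52 mm over the plate. Origin: its tip.
- teat_cup: Bystander: steel teat-cup shell, 56 mm across, 140 mm tall, standing on the bench. Origin: centre of its underside.
- flask: Bystander: clear sample flask with a black cap, 60 mm across, 150 mm tall. Origin: centre of its underside.
- cup_tray: Bystander: white and green tray with rows of empty sample cups, 240 x 200 mm, 50 mm high. Origin: centre of its underside.
- washer_top (a point): Centre of the washer's upper face, 106 mm above the claw's origin. The screw is home when its head sits hard on it and turns no more. Lead 4 mm a turn, clockwise from above goes down. It turns against 0.08 to 0.13 N m, then stops dead: 0.2 to 0.25 N m is tight. It is spoiled when the blade's contact forces on it go over 60 N: about 0.35 N m, less if pressed hard too.
Things that resemble listed ones, but are neither listed nor needed, are in the scene too. What is shaped like the rack but red is not meant.

How it is judged (in metres and radians):
On the way, in this order (a step that is already met when the one before it is completed fails the run):
1. the blade is seated in the screw's slot: tip at least 3 mm down in the 4.5 mm slot, within 3 mm of the axis, in line with it, and pressed on it (z of driver in the frame of screw below 0.007 m and horizontal distance between driver and screw below 0.003 m and angle between the x axis of driver and the x axis of screw, either way round below 0.2 rad and contact force between driver and screw above 0.5 N), for 0.2 s.
2. with the blade still at least 3 mm down in the slot, the screw is home: its head within 0.06 mm (5 degrees of turn) of its stop on the washer (z of screw in the frame of claw below 0.10606 m and z of driver in the frame of screw below 0.007 m and horizontal distance between driver and screw below 0.003 m), for 0.2 s.
At the end, for the whole second after the job is handed in: The screw is home (head within 0.06 mm of its stop on the washer, that is within 5 degrees of turn), and the flat screwdriver stands released and at rest in its own hole of the rack, upright within 7 degrees, shoulder down on the plate (within 3 mm) and centred within 6 mm (z of screw in the frame of claw below 0.10606 m and horizontal distance between driver and rack_hole below 0.006 m and z of driver in the frame of rack between 0.013 and 0.019 m and angle between driver's own z axis and vertical below 0.12 rad and linear speed of driver below 0.02 m/s); the robot touches nothing.
It fails at once if the screw is forced: more than 60 N between screwdriver and screw (contact force between driver and screw above 60 N).
It fails at once if the screw is turned with the fingers (contact force between the fingers and screw above 1 N).
It fails at once if after the turn has begun and before the screw is home, the blade rides up out of the slot (less than 1.5 mm of it still in) (distance of screw from where it was at the start of the episode above 0.00015 m and z of screw in the frame of claw above 0.10606 m and z of driver in the frame of screw above 0.0085 m).
It fails at once if a bystander is displaced by more than 20 mm (distance of any of nut_driver, teat_cup, flask from where it was at the start of the episode above 0.02 m).
It also fails if it takes over 72 s, if anything falls off the work surface, if the arm or the gripper's body presses on something with over 40 N, if the wrist force passes 120 N, or if a joint passes its speed limit or range.

### The arm

A 6-joint arm with a two-finger parallel gripper is mounted at the origin on the work surface. World frame = base frame: x ahead of the robot, y to its left, z up, the work surface at z = 0. Lengths are in mm, angles in rad, forces in N, time in s.
With the tool pointing down it reaches from about 250 to 775 mm from the base axis. Payload 8.9 kg.
Tool frame: the origin (TCP) lies midway between the tips of the shut fingers; the grasp point (between the pads) lies 19 mm behind it; z points along the fingers, y is the direction in which the jaws open and shut (so a half turn about z gives the same grasp; the last joint's range is limited). The gripper opens to 85 mm and grips with 20 to 120 N. Pads are 22 mm wide; open, the fingers measure 114 mm over their backs; the gripper's body (76 mm by 85 mm) begins 54 mm behind the grasp point. The pads swing forward as they close: fully open they stand 13 mm farther back than shut.
Start: joints at [-1.353, 0.291, -0.153, 1.127, 0, 1.431], TCP at [183.372, -491.933, 231.305] pointing down, gripper open.
Joint ranges: [-2.52, 2.52], [-0.91, 1.74], [-1.3, 1.37], [-1.96, 2.02], [-1.52, 1.47], [-3.14, 3.14]. Speed limits (rad/s): [2.22, 2.22, 2.79, 3.14, 3.14, 3.14].

### API

Orientations are given as a rotation vector (axis times angle).
In Python, from station import telemetry, optics, robot, nets gives the robot as it stands.
- The arm moves only by the tool arm_command, never from a script. Its argument "moves" is a list of rows, each a list of 3 entries, a list of its own where there are three numbers: the shift along the world's x, y, z in mm, then the turn, a rotation vector about the world's x, y, z in rad, then the gripper command: -1 is shut, 1 is fully open, values between are in proportion. In form: [[[x, y, z], [rx, ry, rz], jaw], ...]. A call has 1 to 20 rows; each row is the pose to reach, as a shift and turn from the pose measured when the call began; what a row does not reach only later rows make up. A row lasts 1/12 s, in which the tool goes at most 41.7 mm and 7.16 degrees, less where a joint would pass 70% of its speed; a pose out of reach is approached as far as the arm can. A call with a gripper value outside its range is refused whole. The fingers move at their own pace and stop on an object; "force" is the grip in N (left out, the last holds). Time passes only in rows, so rows that repeat a pose let the fingers close. It gives the time, the measured TCP pose, the force and the opening at its end, in the units of the state.
- telemetry.state(): the state, without advancing time (a new reading comes with each control period).
- optics.camera(name): name is "side" or "top"; returns a dict with "frame" (384x512x3 uint8, red, green, blue), "fx", "fy", "cx", "cy" (pixels), "k1" (the pictures are not rectified: a ray, as slopes to the right and down, at radius r is drawn at 1 + k1 r^2 times it, then the intrinsics apply), "world_to_cam" (4x4, takes a point from world to camera coordinates). Camera axes: x right, y up, looking along -z (the intrinsics and any distortion apply to the point x, -y, -z); pixel columns grow to the right and rows downward; lengths in mm; the calibration is good to about 2 mm. A picture is of the moment at which its call begins. There is no depth.
- robot.sign_off(): hands the job in, once; it reports no verdict.
Trained networks look in a picture, given as the dict that the camera call returned (one of the last four; its "shot" number tells which), for a name from the list of things; names that differ only in an ending like _2 or _b are one class to them, and where a whole thing is asked for, a point or a joint stands for the part that bears it (a point fixed in the world has none). Each returns a list of dicts, best first, with "conf" (0 to 1); they miss things now and then, are a little off and sometimes report something else, mostly with a low value. They report only what shows in the picture. A call takes as long as a camera call. They do not tell look-alikes from the thing itself.
- nets.find_in(picture, label): "point" ([x, y, z] in mm, in world coordinates, good to about 4 mm: the middle of the surface that is visible of it).
- nets.pinpoint(picture, label): "point" ([x, y, z] in mm, in world coordinates, good to about 4 mm: a listed point, or the origin of a listed thing).
The state is a dict: "time": time; "q": joint angles; "qd": joint speeds; "tau": joint torques, N m; "tool_pos": TCP position; "tool_rot": TCP orientation; "wrist_force": force on the tool from outside, world axes, zero at the start; "torque": the same for the moment, N m; "grip_width": finger opening in mm.
Only numpy, scipy, OpenCV 4.12 (cv2) and the standard library are available. Lean on these libraries where they do the work, as an engineer would, in place of code of your own. Each camera call takes 0.05 s, during which the arm holds its last target.

## Working session

There is one attempt and no reset: what is moved stays moved. The work goes in short steps, Python scripts to look and compute and a tool call to move; the robot and the scene stay as the last step left them, time stands still between calls to the robot, and variables do not carry over. Pictures are saved under pics/ and viewed, and the job is handed in when it is done.

Besides the shell and the picture viewer there is one more tool, called in YAML: its name, and indented under it one key for each argument. arm_command: Moves the arm, as the interface text tells. Its arguments: {"type":"object","properties":{"moves":{"type":"array","items":{"type":"array"}},"force":{"type":"number"}},"required":["moves"]}

```bash
mkdir -p pics; ls
cat > h.py <<'E'
import numpy as np, cv2
from station import telemetry, optics, robot, nets
def shot(n):
    return optics.camera(n)
def save(p,name,crop=None,s=1):
    f=p["frame"][:,:,::-1]
    if crop: 
        a,b,c,d=crop; f=f[b:d,a:c]
    if s!=1: f=cv2.resize(f,None,fx=s,fy=s,interpolation=cv2.INTER_CUBIC)
    cv2.imwrite("pics/"+name,f)
def proj(p,X):
    X=np.atleast_2d(np.array(X,float)); W=np.array(p["world_to_cam"])
    c=X@W[:3,:3].T+W[:3,3]; a=c[:,0]/-c[:,2]; b=-c[:,1]/-c[:,2]
    k=1+p["k1"]*(a*a+b*b)
    return np.c_[p["fx"]*a*k+p["cx"],p["fy"]*b*k+p["cy"]]
def ray(p,uv):
    x=(uv[0]-p["cx"])/p["fx"]; y=(uv[1]-p["cy"])/p["fy"]
    a,b=x,y
    for _ in range(30):
        k=1+p["k1"]*(a*a+b*b); a,b=x/k,y/k
    W=np.array(p["world_to_cam"]); R=W[:3,:3]
    o=-R.T@W[:3,3]; d=R.T@np.array([a,-b,-1.]); return o,d/np.linalg.norm(d)
def onz(p,uv,z):
    o,d=ray(p,uv); return o+d*(z-o[2])/d[2]
def tri(rs):
    A=np.zeros((3,3));B=np.zeros(3)
    for o,d in rs:
        M=np.eye(3)-np.outer(d,d);A+=M;B+=M@o
    X=np.linalg.solve(A,B); return X,[np.linalg.norm((np.eye(3)-np.outer(d,d))@(X-o)) for o,d in rs]
E
python3 - <<'E'
from h import *
for n in ("side","top"):
    p=shot(n); save(p,n+"0.png",s=1.5)
    W=np.array(p["world_to_cam"]);print(n,-W[:3,:3].T@W[:3,3],p["fx"],p["k1"])
    for l in ("claw","screw","driver","rack","rack_hole","nut_driver","teat_cup","flask","washer_top"):
        for r in nets.pinpoint(p,l)[:3]:
            print(l,np.round(r["point"]),round(r["conf"],2),np.round(proj(p,r["point"])[0]))
s=telemetry.state();print(s)
E
```

```text
pics
side [-50.939287   948.06539987 836.41015261] 379.7340967705664 0.016981955915190756
claw [ 516. -168.    1.] 0.71 [278. 195.]
claw [744. -38.  -3.] 0.35 [212. 194.]
screw [ 512. -164.  107.] 0.56 [279. 173.]
rack [323. 114.   2.] 0.87 [288. 254.]
rack [531. 149.   3.] 0.76 [228. 237.]
rack [615. 483.   1.] 0.76 [136. 292.]
rack_hole [616. 430.  91.] 0.87 [145. 257.]
rack_hole [524.  96.  90.] 0.83 [239. 209.]
rack_hole [308.  68.  93.] 0.78 [301. 226.]
nut_driver [538. 201.  23.] 0.72 [217. 240.]
teat_cup [701. 277.  -0.] 0.72 [164. 241.]
flask [746. -42.  -3.] 0.85 [212. 193.]
flask [ 512. -160.  105.] 0.51 [279. 174.]
washer_top [ 511. -161.  105.] 0.88 [279. 173.]
top [ 460.62880961  -24.38788034 1097.14965562] 354.508939617385 -0.066566003346794
claw [ 518. -166.   -0.] 0.6 [306. 193.]
screw [ 593. -505.   -3.] 0.26 [413. 168.]
driver [522.  99.  17.] 0.48 [220. 192.]
rack [616. 483.   2.] 0.79 [100. 163.]
rack [529. 147.  -3.] 0.65 [206. 190.]
rack [323. 117.  -1.] 0.57 [215. 256.]
rack_hole [306.  69.  92.] 0.95 [228. 267.]
rack_hole [309. 328.  86.] 0.85 [138. 265.]
rack
[... 286 characters left out ...]
 92.] 0.63 [217. 191.]
{'time': 1.0, 'q': array([-1.35329860e+00,  2.90693736e-01, -1.53389880e-01,  1.12671995e+00,
        2.28927021e-05,  1.43154633e+00]), 'qd': array([ 5.05606410e-04, -9.01108076e-04,  3.09035679e-04,  2.42712725e-03,
       -4.96033607e-05,  4.26003556e-04]), 'tau': array([-1.58142925e-04, -5.37022984e+01,  3.31649208e+01,  1.27798146e-03,
       -1.87675587e-04,  1.25350678e-05]), 'tool_pos': array([ 183.37955135, -491.92865398,  231.31214529]), 'tool_rot': array([-3.09173863e+00, -5.57409683e-01, -3.54875098e-05]), 'wrist_force': array([-1.22119658,  0.4649185 ,  0.12578608]), 'torque': array([ 0.00622084, -0.02982078, -0.02254084]), 'grip_width': 85.39413417421783}
```

View pics/side0.png

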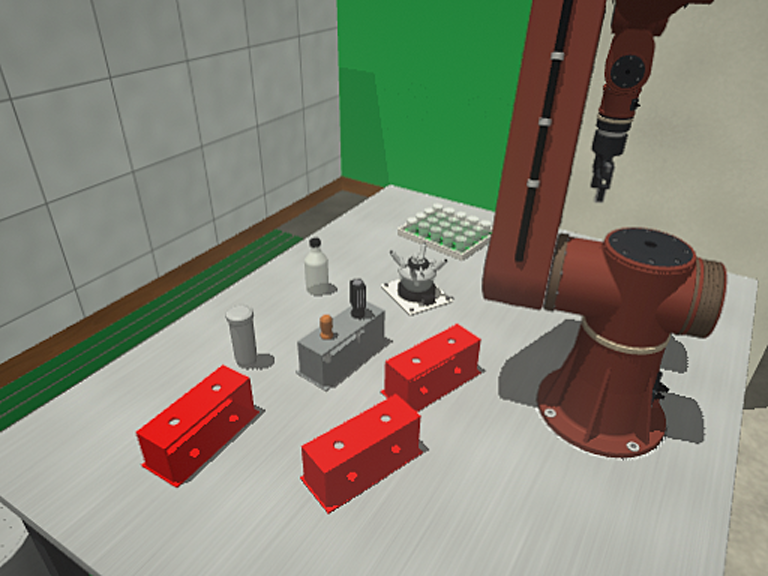

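View pics/top0.png

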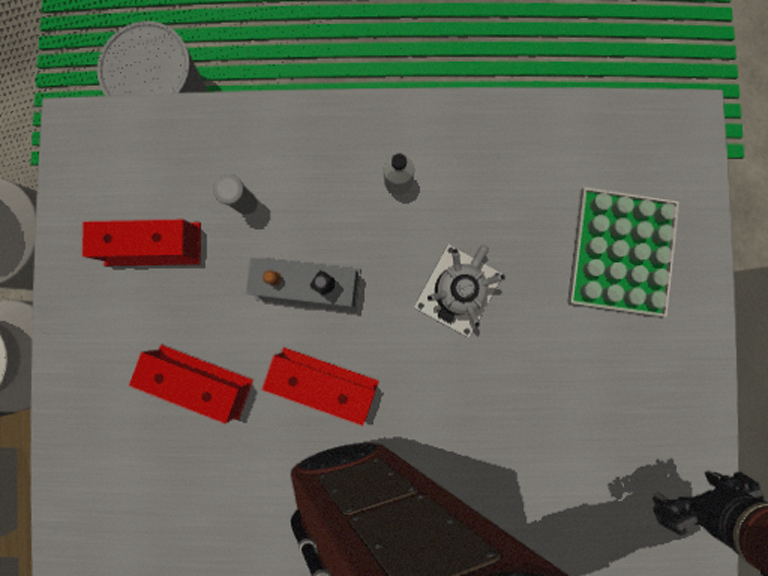

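The grey rack holds the black-handled driver (side about 238,198; top about 215,188) and the wooden nut driver (side 217,217). The three red racks (side 130,283, 288,252 and 241,303) aren't meant. The claw is at top (309,192). Next I'll enlarge crops of these.

Run:
```python
from h import *
p=shot("top"); q=shot("side")
a=cv2.resize(p["frame"][160:240,155:255,::-1],None,fx=4,fy=4,interpolation=cv2.INTER_CUBIC)
b=cv2.resize(p["frame"][150:230,265:365,::-1],None,fx=4,fy=4,interpolation=cv2.INTER_CUBIC)
c=cv2.resize(q["frame"][180:260,190:265,::-1],None,fx=4,fy=4,interpolation=cv2.INTER_CUBIC)
d=cv2.resize(q["frame"][150:230,240:315,::-1],None,fx=4,fy=4,interpolation=cv2.INTER_CUBIC)
cv2.imwrite("pics/topcrop.png",np.hstack([a,b])); cv2.imwrite("pics/sidecrop.png",np.hstack([c,d]))
s=b=p["frame"][175:210,290:328,::-1]; cv2.imwrite("pics/scr.png",cv2.resize(s,None,fx=16,fy=16,interpolation=cv2.INTER_CUBIC))
s=q["frame"][160:190,262:300,::-1]; cv2.imwrite("pics/scrs.png",cv2.resize(s,None,fx=16,fy=16,interpolation=cv2.INTER_CUBIC))
```

```text
(no output)
```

View pics/topcrop.png

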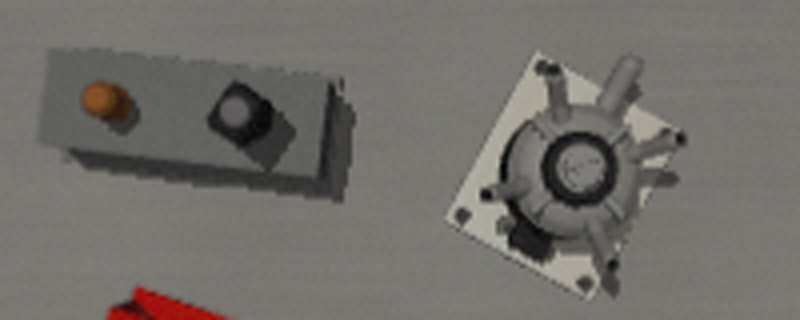

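View pics/sidecrop.png

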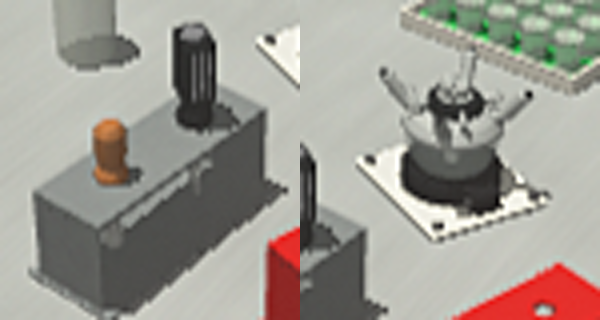

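View pics/scr.png

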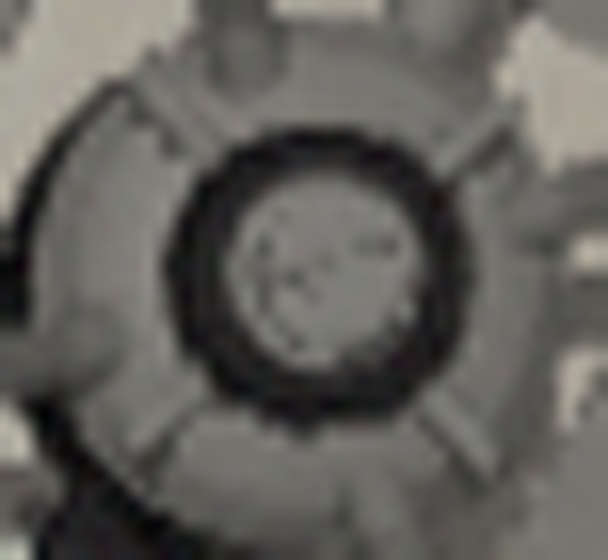

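View pics/scrs.png

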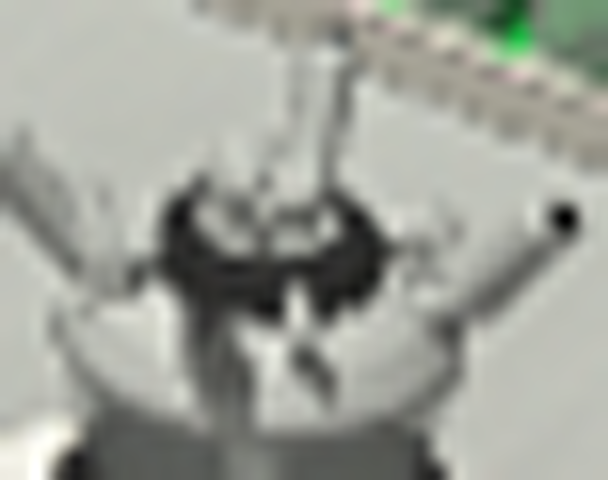

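Run:
```python
from h import *
A={}
for n in ("top","side"):
    L=[shot(n) for _ in range(10)]
    m=np.mean([l["frame"].astype(float) for l in L],0)
    p=L[-1]; p["frame"]=m; A[n]=p
    print(n,np.std([l["frame"] for l in L],0).mean())
import pickle; pickle.dump(A,open("avg.pkl","wb"))
p,q=A["top"],A["side"]
def cr(p,a,b,c,d,s): return cv2.resize(p["frame"][b:d,a:c,::-1],None,fx=s,fy=s,interpolation=cv2.INTER_LANCZOS4)
cv2.imwrite("pics/a1.png",np.hstack([cr(p,296,182,322,204,15),cr(p,200,176,226,198,15)]))
cv2.imwrite("pics/a2.png",np.hstack([cr(q,267,163,293,185,15),cr(q,226,184,252,216,11)[:330,:]]))
```

```text
top 1.5715394623555645
side 0.5349553529859075[ WARN:0@24.892] global loadsave.cpp:1063 imwrite_ Unsupported depth image for selected encoder is fallbacked to CV_8U.
```

View pics/a1.png

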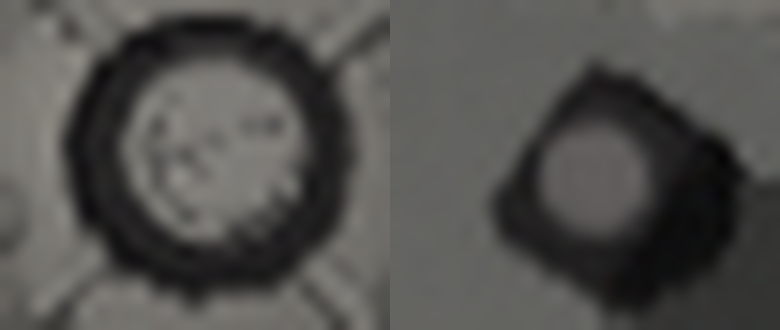

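View pics/a2.png

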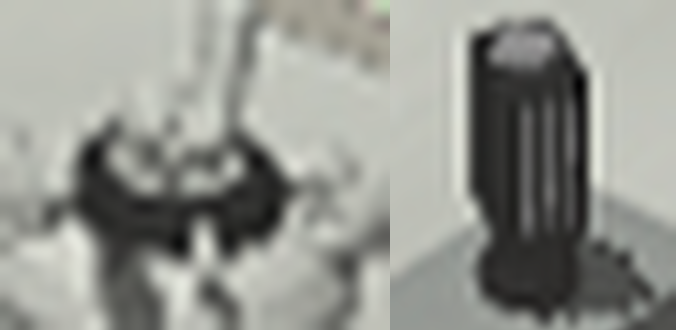

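```bash
cat > fit.py <<'E'
from h import *
import pickle
from scipy.ndimage import map_coordinates
A=pickle.load(open("avg.pkl","rb"))
G={n:A[n]["frame"].mean(2) for n in A}
def samp(n,X):
    uv=proj(A[n],X); return map_coordinates(G[n],[uv[:,1],uv[:,0]],order=1)
# washer/distributor center: dark ring between r=17 and 27 at z~100-106 ; bright disc r<17
for n in ("top","side"):
    best=[]
    th=np.linspace(0,2*np.pi,72,endpoint=False)
    for x in np.arange(506,524,.5):
        for y in np.arange(-172,-152,.5):
            def ring(r,z): return samp(n,np.c_[x+r*np.cos(th),y+r*np.sin(th),np.full(72,z)])
            s=np.mean([ring(r,106).mean() for r in (14.5,15.5)])-np.mean([ring(r,104 if 0 else 105).mean() for r in (18.5,20,22)])
            best.append((s,x,y))
    best.sort(reverse=True); print(n,best[:4])
    c=np.mean([b[1:] for b in best[:5]],0)
    res=[]
    for dx in np.arange(-3,3.1,1):
     for dy in np.arange(-3,3.1,1):
      for a in range(0,180,3):
        t=np.radians(a); u=np.array([np.cos(t),np.sin(t)]); v=np.array([-u[1],u[0]])
        r=np.linspace(-12,12,25)
        P=lambda o:np.c_[c[0]+dx+r*u[0]+o*v[0],c[1]+dy+r*u[1]+o*v[1],np.full(25,115.5)]
        s=samp(n,P(0)).mean()-.5*(samp(n,P(5)).mean()+samp(n,P(-5)).mean())
        res.append((s,a,dx,dy))
    res.sort(); print([(round(s,1),a,dx,dy) for s,a,dx,dy in res[:12]])
E
python3 fit.py
cat > fitd.py <<'E'
from h import *
import pickle
from scipy.optimize import differential_evolution
A=pickle.load(open("avg.pkl","rb"))
G={n:A[n]["frame"].mean(2) for n in A}
def hull(n,x,y,t,z0=114,z1=176,S=4,extra=True):
    c,s=np.cos(t),np.sin(t); P=[]
    ch=4
    for a,b in ((18,14-ch),(18-ch,14)):
        for sa in(1,-1):
            for sb in (1,-1):
                for z in (z0,z1): P.append([x+c*sa*a-s*sb*b,y+s*sa*a+c*sb*b,z])
    return proj(A[n],P)
wins={"top":(198,174,230,200),"side":(224,182,254,208)}
def score(v,show=False):
    tot=0
    for n,(a,b,c,d) in wins.items():
        S=6
        uv=(hull(n,*v)-[a,b]+.5)*S
        m=np.zeros(((d-b)*S,(c-a)*S),np.uint8)
        cv2.fillConvexPoly(m,cv2.convexHull(np.round(uv*16).astype(np.int32)),255,shift=4)
        m=cv2.resize(m,(c-a,d-b),interpolation=cv2.INTER_AREA)/255.
        g=G[n][b:d,a:c]
        dark=np.clip((95-g)/30,0,1) if n=="side" else np.clip((75-g)/25,0,1)
        # top face grey of handle: fill
        dark=cv2.morphologyEx((dark*255).astype(np.uint8),cv2.MORPH_CLOSE,np.ones((7,7)))/255. if n=="top" else cv2.morphologyEx((dark*255).astype(np.uint8),cv2.MORPH_CLOSE,np.ones((5,5)))/255.
        if n=="side": w=np.ones_like(g); w[21:]=0
        else: w=np.ones_like(g)
        tot+=(w*(dark-m)**2).sum()
    return tot
if __name__=="__main__":
    for t0 in range(0,180,15):
        r=differential_evolution(score,[(510,535),(88,110),(np.radians(t0),np.radians(t0+15))],seed=1,maxiter=25,popsize=8)
        print(t0,r.x[:2],np.degrees(r.x[2]),r.fun)
E
python3 fitd.py
```

```text
top [(np.float64(62.30182037896836), np.float64(516.5), np.float64(-162.5)), (np.float64(62.23158713554835), np.float64(516.0), np.float64(-162.5)), (np.float64(62.21283054266751), np.float64(516.5), np.float64(-162.0)), (np.float64(61.939057138841086), np.float64(516.0), np.float64(-162.0))]
[(np.float64(-13.9), 108, np.float64(1.0), np.float64(0.0)), (np.float64(-13.6), 111, np.float64(1.0), np.float64(0.0)), (np.float64(-13.4), 108, np.float64(1.0), np.float64(1.0)), (np.float64(-13.3), 111, np.float64(1.0), np.float64(1.0)), (np.float64(-13.3), 108, np.float64(1.0), np.float64(-1.0)), (np.float64(-13.3), 105, np.float64(1.0), np.float64(0.0)), (np.float64(-13.1), 111, np.float64(0.0), np.float64(1.0)), (np.float64(-13.1), 111, np.float64(0.0), np.float64(2.0)), (np.float64(-13.0), 108, np.float64(0.0), np.float64(1.0)), (np.float64(-13.0), 111, np.float64(1.0), np.float64(-1.0)), (np.float64(-12.8), 114, np.float64(0.0), np.float64(2.0)), (np.float64(-12.8), 105, np.float64(1.0), np.float64(1.0))]
side [(np.float64(51.0769063816452), np.float64(514.0), np.float64(-158.5)), (np.fl
[... 1050 characters left out ...]
.27760092272203
30 [523.3620539   97.37001885] 33.60252375113782 154.4068435217224
45 [522.9343421   95.81482966] 45.29920597962998 162.3982314494425
60 [520.61177261  96.59864621] 61.87077029363103 171.70469819300268
75 [522.64197531  96.66330109] 80.66463649238129 170.34054594386777
90 [523.26074574  97.7746447 ] 104.20095101227993 162.3988158400615
105 [523.10259399  97.49484915] 119.23913354726167 156.73990003844673
120 [523.47388403  97.4991928 ] 134.77679460201574 142.47429450211456
135 [523.43386603  97.69293879] 138.93230581593184 139.9508496732026
150 [523.891386    98.16858695] 150.1663911745545 149.10111495578624
165 [521.67334441  97.13363611] 165.20501561893724 165.5017301038062
```

```bash
python3 - <<'E' 2>/dev/null
from fitd import *
rows=[]
for deg in (137,34,107):
    r=[]
    for n,(a,b,c,d) in wins.items():
        S=12
        im=np.clip(cv2.resize(A[n]["frame"][b:d,a:c,::-1],None,fx=S,fy=S,interpolation=cv2.INTER_CUBIC)*1.6,0,255).astype(np.uint8)
        uv=hull(n,523.4,97.6,np.radians(deg))
        P=[]
        c0,s0=np.cos(np.radians(deg)),np.sin(np.radians(deg))
        for z in (114,176):
            Q=[[523.4+c0*i-s0*j,97.6+s0*i+c0*j,z] for i,j in ((18,14),(-18,14),(-18,-14),(18,-14))]
            pts=np.round((proj(A[n],Q)-[a,b]+.5)*S).astype(int)
            cv2.polylines(im,[pts],True,(0,0,255) if z>150 else (0,255,0),1)
        r.append(im[:312]); 
    rows.append(np.hstack(r))
cv2.imwrite("pics/ov.png",cv2.resize(np.vstack(rows),None,fx=.62,fy=.62))
E
```

```text
(no output)
```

View pics/ov.png

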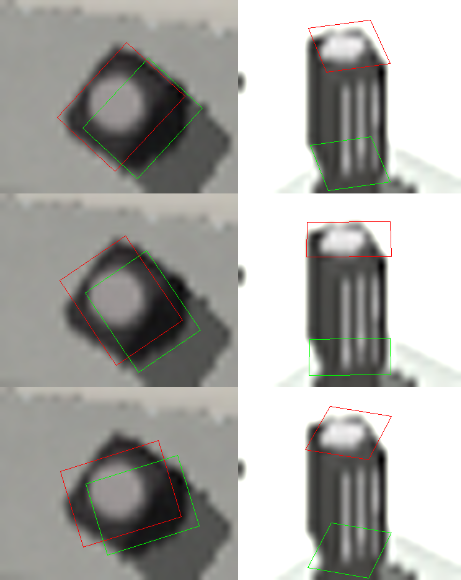

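```bash
cat >> fitd.py <<'E'
def score1(n,v,ch,z1):
    a,b,c,d=wins[n]; S=6; x,y,t=v
    cc,s=np.cos(t),np.sin(t); P=[]
    for p_,q_ in ((18,14-ch),(18-ch,14)):
        for sa in(1,-1):
            for sb in (1,-1):
                for z,f in ((114,1),(z1-6,1),(z1,.75)):
                    P.append([x+f*(cc*sa*p_-s*sb*q_),y+f*(s*sa*p_+cc*sb*q_),z])
    uv=(proj(A[n],P)-[a,b]+.5)*S
    m=np.zeros(((d-b)*S,(c-a)*S),np.uint8)
    cv2.fillConvexPoly(m,cv2.convexHull(np.round(uv*16).astype(np.int32)),255,shift=4)
    m=cv2.resize(m,(c-a,d-b),interpolation=cv2.INTER_AREA)/255.
    g=G[n][b:d,a:c]
    lo,hi=(40,150) if n=="side" else (30,90)
    dk=np.clip((hi-g)/(hi-lo),0,1)
    dk=(dk>.5 if n=="top" else dk>.45).astype(np.uint8)
    if n=="top": dk=((g<62)).astype(np.uint8)
    dk=cv2.morphologyEx(dk,cv2.MORPH_CLOSE,cv2.getStructuringElement(2,(9,9)))
    w=np.ones_like(g); 
    if n=="side": w[20:]=0
    return (w*(dk-m)**2).sum()
E
python3 - <<'E'
from fitd import *
for n in wins:
  for t0 in range(0,180,15):
    r=differential_evolution(lambda v:score1(n,v,3,176),[(512,534),(86,108),(np.radians(t0),np.radians(t0+15))],seed=1,maxiter=20,popsize=8)
    print(n,t0,np.round(r.x[:2],1),round(np.degrees(r.x[2])),round(r.fun,1))
E
```

```text
top 0 [516.2  89.5] 15 116.7
top 15 [516.3  89.6] 24 111.4
top 30 [518.4  91.5] 33 111.4
top 45 [519.4  94.6] 45 113.4
top 60 [518.8  92.9] 61 119.6
top 75 [519.7  94.2] 75 122.2
top 90 [520.8  93.1] 90 128.7
top 105 [518.6  92.7] 118 124.7
top 120 [516.2  89.7] 134 117.8
top 135 [522.1  96.2] 140 117.7
top 150 [523.2  97.4] 151 119.1
top 165 [514.   88.9] 180 123.5
side 0 [523.1 103. ] 15 21.2
side 15 [522.7 102.2] 30 10.2
side 30 [523.5 101.8] 35 8.4
side 45 [523.5 101.2] 45 15.2
side 60 [524.  102.5] 60 22.0
side 75 [524.2 102.4] 89 20.2
side 90 [522.9 102.1] 105 12.8
side 105 [523.3 101.7] 109 12.0
side 120 [522.8 101.6] 135 8.4
side 135 [522.8 101.8] 141 5.9
side 150 [523.3 100.6] 150 10.4
side 165 [523.1 103. ] 165 21.3
```

Run:
```python
from h import *
from scipy.spatial.transform import Rotation as R
s=telemetry.state(); M=R.from_rotvec(s["tool_rot"]).as_matrix(); print(M.round(3)); y=M[:,1]
print("y az",np.degrees(np.arctan2(y[1],y[0])),np.degrees(s["q"]))
```

```text
[[ 0.937  0.349  0.   ]
 [ 0.349 -0.937 -0.   ]
 [ 0.     0.    -1.   ]]
y az -69.55378010999598 [-7.75382595e+01  1.66541197e+01 -8.78866813e+00  6.45567933e+01
  8.69878880e-04  8.20155206e+01]
```

arm_command:
  moves:
    - [[340,590,30],[0,0,2.06],1]
    - [[340,590,30],[0,0,2.06],1]
    - [[340,590,30],[0,0,2.06],1]
    - [[340,590,30],[0,0,2.06],1]
    - [[340,590,30],[0,0,2.06],1]
    - [[340,590,30],[0,0,2.06],1]
    - [[340,590,30],[0,0,2.06],1]
    - [[340,590,30],[0,0,2.06],1]
    - [[340,590,30],[0,0,2.06],1]
    - [[340,590,30],[0,0,2.06],1]
    - [[340,590,30],[0,0,2.06],1]
    - [[340,590,30],[0,0,2.06],1]
    - [[340,590,30],[0,0,2.06],1]
    - [[340,590,30],[0,0,2.06],1]
    - [[340,590,30],[0,0,2.06],1]
    - [[340,590,30],[0,0,2.06],1]
    - [[340,590,30],[0,0,2.06],1]
    - [[340,590,30],[0,0,2.06],1]
    - [[340,590,30],[0,0,2.06],1]
    - [[340,590,30],[0,0,2.06],1]

```text
time: 3.77
tool_pos: [522.9, 97.7, 261.1]
tool_rot: [-1.115, -2.936, 0.001]
wrist_force: [0.6, 0.9, -0.7]
grip_width: 85.3
```

arm_command:
  moves:
    - [[0,1,-30],[0,0,0],1]
    - [[0,1,-60],[0,0,0],1]
    - [[0,1,-90],[0,0,0],1]
    - [[0,1,-115],[0,0,0],1]
    - [[0,1,-130],[0,0,0],1]
    - [[0,1,-137],[0,0,0],1]
    - [[0,1,-137],[0,0,0],1]
    - [[0,1,-137],[0,0,0],1]

```text
time: 4.43
tool_pos: [523.1, 98.0, 124.9]
tool_rot: [-1.118, -2.936, 0.001]
wrist_force: [0.1, -0.7, 0.7]
grip_width: 85.4
```

Run:
```python
from h import *
print(telemetry.state()["tool_pos"])
q=shot("side"); save(q,"g1.png",(190,120,290,220),6)
```

```text
[523.12254667  97.97423512 124.86428875]
```

View pics/g1.png

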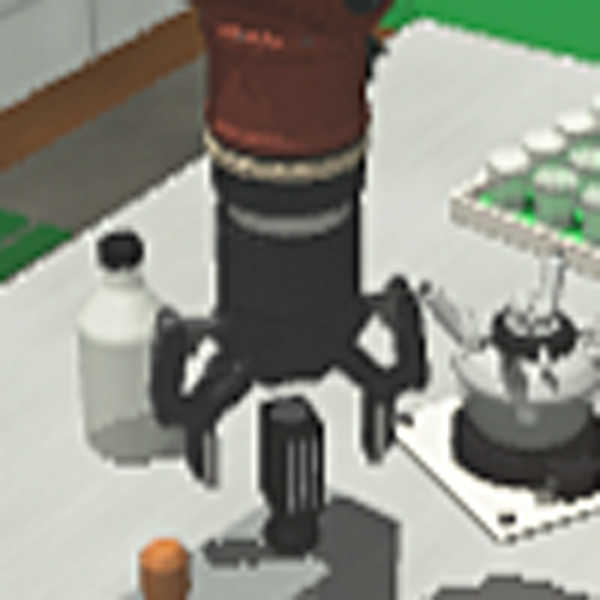

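The handle is well centred between the open fingers (pads at about 205 and 375, handle at 262-322 in the crop). The narrow face looks toward the camera, so I'll close gently.

arm_command:
  force: 30
  moves:
    - [[0,0,0],[0,0,0],-1]
    - [[0,0,0],[0,0,0],-1]
    - [[0,0,0],[0,0,0],-1]
    - [[0,0,0],[0,0,0],-1]
    - [[0,0,0],[0,0,0],-1]
    - [[0,0,0],[0,0,0],-1]
    - [[0,0,0],[0,0,0],-1]
    - [[0,0,0],[0,0,0],-1]
    - [[0,0,0],[0,0,0],-1]
    - [[0,0,0],[0,0,0],-1]
    - [[0,0,0],[0,0,0],-1]
    - [[0,0,0],[0,0,0],-1]

```text
time: 5.48
tool_pos: [523.8, 98.2, 125.7]
tool_rot: [1.117, 2.935, 0.0]
wrist_force: [-0.6, -0.7, 5.8]
grip_width: 27.7
```

Run:
```python
from h import *
s=telemetry.state();print(s["tool_pos"],s["grip_width"],s["wrist_force"],s["torque"])
q=shot("side"); save(q,"g2.png",(190,120,290,220),6)
```

```text
[523.80336028  98.18837348 125.67465984] 27.652701826002364 [-0.61690169 -0.66422106  5.82626017] [-0.0789417   0.26617633 -0.00240311]
```

View pics/g2.png

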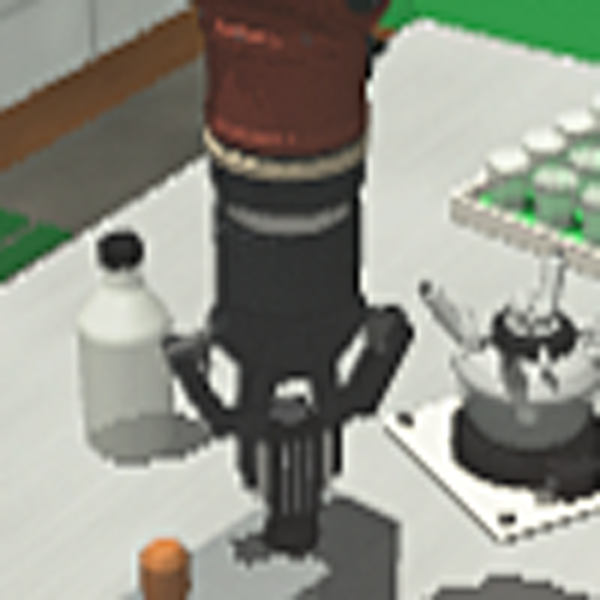

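arm_command:
  force: 60
  moves:
    - [[0,0,0],[0,0,0],-1]
    - [[0,0,0],[0,0,0],-1]
    - [[0,0,0],[0,0,0],-1]
    - [[0,0,10],[0,0,0],-1]
    - [[0,0,30],[0,0,0],-1]
    - [[0,0,55],[0,0,0],-1]
    - [[0,0,80],[0,0,0],-1]
    - [[0,0,105],[0,0,0],-1]
    - [[0,0,130],[0,0,0],-1]
    - [[0,0,150],[0,0,0],-1]
    - [[0,0,160],[0,0,0],-1]
    - [[0,0,160],[0,0,0],-1]

```text
time: 6.53
tool_pos: [524.8, 98.3, 287.9]
tool_rot: [1.115, 2.932, 0.003]
wrist_force: [-0.2, 0.4, -2.0]
grip_width: 27.2
```

arm_command:
  moves:
    - [[0,-20,0],[0,0,-0.05],-1]
    - [[0,-50,0],[0,0,-0.15],-1]
    - [[-2,-85,0],[0,0,-0.25],-1]
    - [[-4,-120,0],[0,0,-0.35],-1]
    - [[-5,-155,0],[0,0,-0.45],-1]
    - [[-6,-190,0],[0,0,-0.54],-1]
    - [[-7,-225,0],[0,0,-0.54],-1]
    - [[-8,-248,0],[0,0,-0.54],-1]
    - [[-8,-259,0],[0,0,-0.54],-1]
    - [[-8,-259,0],[0,0,-0.54],-1]
    - [[-8,-259,0],[0,0,-0.54],-1]
    - [[-8,-259,0],[0,0,-0.54],-1]

```text
time: 7.53
tool_pos: [516.6, -159.5, 287.2]
tool_rot: [1.857, 2.53, 0.001]
wrist_force: [0.0, 0.0, -1.6]
grip_width: 27.3
```

Run:
```python
from h import *
s=telemetry.state();print(s["time"],s["tool_pos"],s["tool_rot"],s["grip_width"],s["wrist_force"],s["torque"])
q=shot("side"); save(q,"g3.png",(240,110,320,210),6)
p=shot("top"); save(p,"g4.png",(270,150,350,230),6)
for z,o in ((286,0),(176,0),(112,0)): print(proj(q,[s["tool_pos"][0],s["tool_pos"][1],z]),proj(p,[s["tool_pos"][0],s["tool_pos"][1],z]))
```

```text
7.5333 [ 516.55480527 -159.49406972  287.23310788] [1.85672484e+00 2.52985071e+00 8.82148465e-04] 27.31069773384378 [ 0.0038464   0.03302363 -1.63531754] [ 0.0401006  -0.00379037 -0.00028947]
[[280.30199275 128.96810504]] [[319.38192484 186.92452764]]
[[278.69994556 156.59104175]] [[312.38762458 189.87561413]]
[[277.83174686 171.5855049 ]] [[309.03294537 191.29052727]]
```

View pics/g3.png

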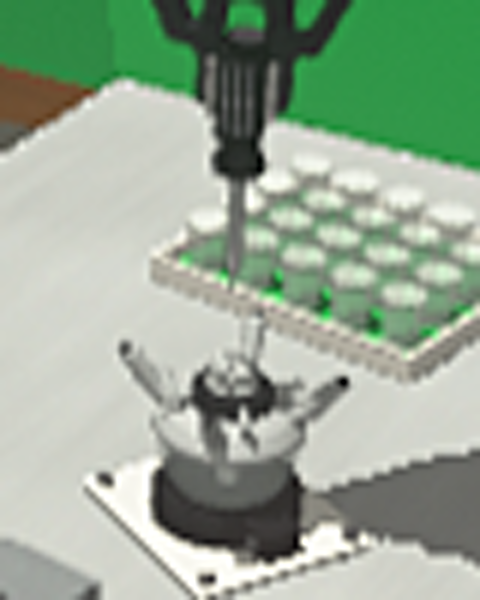

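View pics/g4.png

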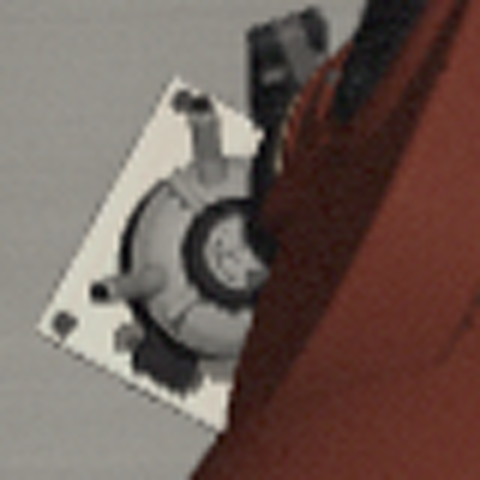

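arm_command:
  moves:
    - [[0,-0.5,-15],[0,0,0],-1]
    - [[0,-0.5,-30],[0,0,0],-1]
    - [[0,-0.5,-45],[0,0,0],-1]
    - [[0,-0.5,-52],[0,0,0],-1]
    - [[0,-0.5,-52],[0,0,0],-1]
    - [[0,-0.5,-52],[0,0,0],-1]

```text
time: 8.13
tool_pos: [516.9, -159.3, 236.0]
tool_rot: [1.854, 2.531, 0.001]
wrist_force: [0.5, 0.6, -1.7]
grip_width: 27.4
```

```bash
python3 - <<'E' 2>/dev/null
from h import *
import pickle
s=telemetry.state();print(s["time"],s["tool_pos"],s["tool_rot"],s["wrist_force"])
L=[shot("side") for _ in range(6)]; q=L[-1]
for l in ("driver","washer_top","screw"):
    for r in nets.pinpoint(q,l)[:2]: print(l,np.round(r["point"],1),round(r["conf"],2))
q["frame"]=np.mean([l["frame"].astype(float) for l in L],0)
pickle.dump((q,s["tool_pos"]),open("low.pkl","wb"))
T=s["tool_pos"]
print(proj(q,[T[0],T[1],T[2]-109.7]), proj(q,[T[0],T[1],T[2]-35]),proj(q,[515.5,-160.5,106]))
im=cv2.resize(q["frame"][140:190,255:305,::-1],None,fx=12,fy=12,interpolation=cv2.INTER_CUBIC)
cv2.imwrite("pics/low.png",np.clip(im,0,255).astype(np.uint8))
p=shot("top"); save(p,"lowt.png",(270,150,350,230),6)
E
```

```text
8.1333 [ 516.87050235 -159.32366461  235.95727442] [1.85421537e+00 2.53079637e+00 8.30839338e-04] [ 0.54495581  0.63300947 -1.72836228]
driver [ 517.9 -161.5  125.6] 0.76
washer_top [ 514.8 -164.2  102.8] 0.67
screw [ 512.6 -162.   107. ] 0.49
[[277.92593637 168.30517777]] [[278.95252716 150.53256559]] [[278.12436906 172.91856613]]
```

View pics/low.png

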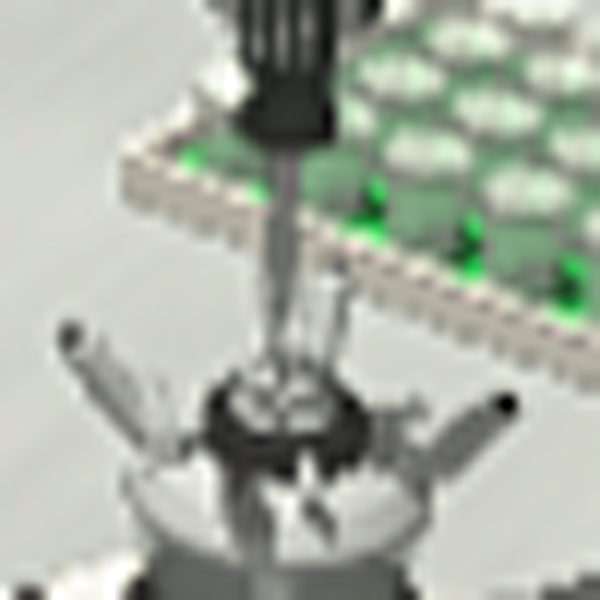

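View pics/lowt.png

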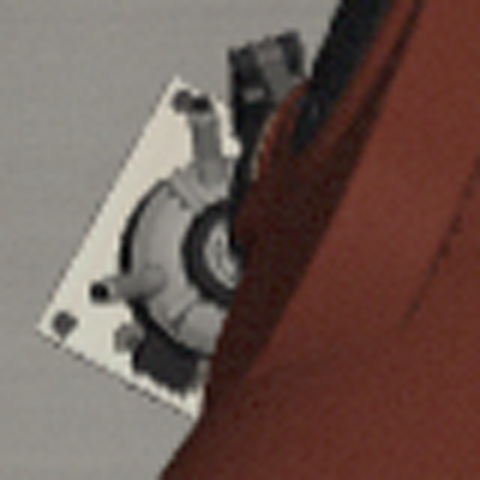

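```bash
python3 - <<'E' 2>/dev/null
from h import *
import pickle
q,T=pickle.load(open("low.pkl","rb")); f=q["frame"]; g=f.mean(2)
for r in range(153,174): print(r,g[r,270:288].astype(int))
A=pickle.load(open("avg.pkl","rb"))["side"]["frame"].mean(2)
print()
for r in range(168,182): print(r,A[r,266:293].astype(int))
E
```

```text
153 [174 144 128 129 119 120 118  94 104 100 125 144 142 138 132 126 116 166]
154 [216 181 177 143 113 111 110  94 115 111 142 143 138 136 132 122 126 127]
155 [170 177 214 180 180 175 141  99 111 107 139 139 131 128 126 104 130 134]
156 [172 172 171 176 221 218 187 134 113 107 128 129 118 117 116  69  95 129]
157 [170 173 173 172 170 172 185 145 113 126 176 144 115 112 102  65  50 120]
158 [180 164 157 170 173 174 181 116 107 134 204 180 177 143  98  82  80 132]
159 [204 179 169 184 156 171 182 114 108 110 151 178 215 183 189 183 144 132]
160 [211 213 215 211 170 181 177 113 108 113 174 177 175 180 223 207 189 184]
161 [209 209 210 212 216 209 180 112 108 112 173 161 141 129 169 151 192 205]
162 [209 209 209 210 212 218 189 121 106 124 184 169 156 111 169 175 173 152]
163 [208 209 208 209 210 215 181 142 109 142 190 207 226 178 149 170 174 173]
164 [208 209 209 208 209 214 189 148 106 147 182 195 199 136 150 181 156 169]
165 [208 208 208 207 208 211 190 134  96 166 182 199 193 126 212 211 170 178]
166 [207 206 206 206 206 209 201 145 114 191 173 197 184 122 209 218 217 205]
167 [205
[... 1448 characters left out ...]
8 185 172]
176 [102 147 151 148 111  97  43  42  49  48  43  51  57  61  49  41  46  47
  42  41 133 158 133 166 188 176 161]
177 [152 149 140 140  76 135  86  41  42  49  50  52  48  46  89  50  44  42
  31  52 189 143 153 153 175 160 131]
178 [192 166 143 142 143 212 178  79  46  44  41  41  38  60 178  76  30  40
  41 127 186 171 201 187 164 128  96]
179 [173 150 193 208 209 210 221 128  61  54  77  78  36  58 217 115  45 128
 134 190 187 170 159 138 120 113 111]
180 [171 181 184 196 203 206 215 138  60  71 113 164 140 132 190 152 136 195
 197 189 186 182 144  93  79 159 170]
181 [156 182 185 186 193 201 214 135  73  86  99 190 211 212 144 139 199 199
 192 187 181 168 153 116  95 193 196]
```

```bash
python3 - <<'E' 2>/dev/null
from h import *
import pickle
q,T=pickle.load(open("low.pkl","rb")); f=q["frame"]; g=f.mean(2)
for r in range(136,156): print(r,g[r,268:290].astype(int))
th=np.linspace(0,2*np.pi,200)
for dz in (75,86,98): 
    uv=proj(q,np.c_[T[0]+16*np.cos(th),T[1]+16*np.sin(th),np.full(200,T[2]-109.7+dz)]); print(dz,uv.min(0),uv.max(0),uv.mean(0))
for r,z in ((17,106),(27,100),(27,106),(13,116.4)):
    uv=proj(q,np.c_[515.5+r*np.cos(th),-161+r*np.sin(th),np.full(200,z)]); print(r,z,uv.min(0),uv.max(0),uv.mean(0))
E
```

```text
136 [203 205 212 209  78  59 128  56  62  49  65  49  66  51  34  73 130  66
  34  62 216 240]
137 [205 208 215 185  71  72 131  56  68  50  77  49  75  49  33  73 126  59
  31  89 209 235]
138 [206 208 215 179  65  74 128  55  80  49  86  47  77  45  31  86 122  57
  28 113 187 189]
139 [206 205 211 198  67  68 116  50  83  46  84  44  78  46  31 101 119  54
  20 166 210 174]
140 [205 203 209 220 149 122 113  47  82  43  84  43  78  45  31 100 110  47
  41 230 233 184]
141 [204 204 206 211 216 171 117  44  80  42  95  45 105  53  30  99 105  56
  97 208 184 155]
142 [204 204 205 207 214 190 156  55  90  43 117  52 118  57  29 102 109 107
 136 128 123 115]
143 [203 203 205 205 208 216 189  65 115  52 117  53  87  47  26 137 140 138
 136 124 121 115]
144 [204 205 205 203 207 221 176  57 104  51 102  51  83  46  32 153 150 147
 146 159 152 149]
145 [206 205 203 211 226 237 227  87  49  38  78  47  69  43  50 129 134 190
 191 205 195 211]
146 [206 203 202 212 241 244 255 169  56  37  41  42  43  37  65 129 140 190
 213 211 205 223]
147 [204 203 203 175 220 242 254 183  65  38  43  44  4
[... 726 characters left out ...]
214 180 180 175 141  99 111 107 139 139 131 128 126 104
 130 134 133 129]
75 [274.57538277 148.4641632 ] [283.34129249 152.49254864] [278.93841202 150.46308353]
86 [274.71259889 145.77375626] [283.5171688  149.76766725] [279.09485835 147.75553045]
98 [274.86370584 142.81181377] [283.71085907 146.7672606 ] [279.2671469  144.77445885]
17 106 [273.70450989 170.60358256] [282.6743153  175.16642262] [278.16904532 172.86741951]
27 100 [271.00508856 170.64377233] [285.21928283 177.91762149] [278.07910946 174.24215675]
27 106 [271.06853249 169.29525158] [285.31540058 176.54320877] [278.15880572 172.88076426]
13 116.4 [274.88458319 168.7674772 ] [281.77115735 172.234604  ] [278.3123811  170.48967202]
```

arm_command:
  moves:
    - [[-1.5,-1.3,0],[0,0,0],-1]
    - [[-3,-2.7,-3],[0,0,0],-1]
    - [[-3,-2.7,-6],[0,0,0],-1]
    - [[-3,-2.7,-7],[0,0,0],-1]
    - [[-3,-2.7,-7],[0,0,0],-1]
    - [[-3,-2.7,-7],[0,0,0],-1]

```text
time: 9.13
tool_pos: [513.8, -162.6, 228.7]
tool_rot: [1.855, 2.53, 0.001]
wrist_force: [0.5, 0.7, -1.4]
grip_width: 27.2
```

```bash
cat > st.py <<'E'
from h import *
s=telemetry.state();print(s["time"],s["tool_pos"].round(2),np.degrees(2*np.arctan2(s["tool_rot"][1],s["tool_rot"][0])).round(2),"F",s["wrist_force"].round(2),"M",s["torque"].round(3),np.degrees(s["q"]).round(1))
E
python3 - <<'E' 2>/dev/null
import st
from h import *
L=[shot("side") for _ in range(4)]; q=L[-1]
q["frame"]=np.mean([l["frame"].astype(float) for l in L],0)
im=cv2.resize(q["frame"][150:185,260:300,::-1],None,fx=15,fy=15,interpolation=cv2.INTER_CUBIC)
cv2.imwrite("pics/low2.png",np.clip(im,0,255).astype(np.uint8))
E
```

```text
9.1333 [ 513.77 -162.64  228.67] 107.49 F [ 0.54  0.72 -1.43] M [ 0.045 -0.013 -0.012] [-25.3  18.   -7.2  64.5  -0.   47.2]
```

View pics/low2.png

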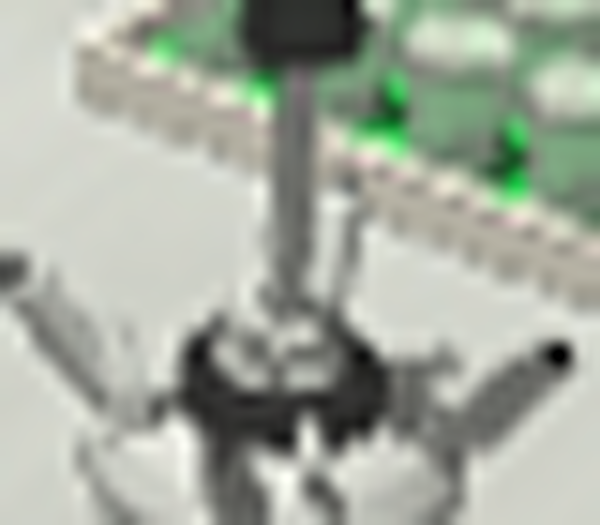

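arm_command:
  moves:
    - [[0,0,-1],[0,0,0],-1]
    - [[0,0,-2],[0,0,0],-1]
    - [[0,0,-2.5],[0,0,0],-1]
    - [[0,0,-2.5],[0,0,0],-1]

```text
time: 9.67
tool_pos: [513.9, -162.6, 226.2]
tool_rot: [1.855, 2.53, 0.001]
wrist_force: [-0.1, -0.1, -2.9]
grip_width: 27.3
```

```bash
python3 st.py
```

```text
9.6667 [ 513.86 -162.59  226.23] 107.49 F [-0.11 -0.12 -2.95] M [0.015 0.036 0.02 ] [-25.3  18.1  -7.5  64.1  -0.   47.2]
```

arm_command:
  moves:
    - [[0,0,-0.7],[0,0,0],-1]
    - [[0,0,-1.2],[0,0,0],-1]
    - [[0,0,-1.2],[0,0,0],-1]

```text
time: 9.92
tool_pos: [513.8, -162.6, 224.9]
tool_rot: [1.855, 2.53, 0.001]
wrist_force: [-0.9, 0.3, -1.3]
grip_width: 27.7
```

```bash
python3 st.py
```

```text
9.9167 [ 513.79 -162.58  224.91] 107.49 F [-0.92  0.26 -1.34] M [ 0.03  -0.048 -0.009] [-25.3  18.2  -7.6  63.9  -0.   47.2]
```

arm_command:
  moves:
    - [[0,0,-0.6],[0,0,0],-1]
    - [[0,0,-1],[0,0,0],-1]
    - [[0,0,-1],[0,0,0],-1]

```text
time: 10.17
tool_pos: [513.7, -162.6, 223.8]
tool_rot: [1.855, 2.53, 0.001]
wrist_force: [-0.1, 0.3, -1.4]
grip_width: 27.5
```

```bash
python3 st.py
```

```text
10.1667 [ 513.75 -162.55  223.79] 107.49 F [-0.11  0.31 -1.44] M [ 0.044 -0.043  0.01 ] [-25.3  18.2  -7.8  63.8  -0.   47.2]
```

arm_command:
  moves:
    - [[0,0,-0.6],[0,0,0],-1]
    - [[0,0,-1],[0,0,0],-1]
    - [[0,0,-1],[0,0,0],-1]

```text
time: 10.42
tool_pos: [513.7, -162.5, 222.7]
tool_rot: [1.855, 2.53, 0.001]
wrist_force: [-0.5, 0.3, -1.2]
grip_width: 27.4
```

```bash
python3 st.py
```

```text
10.4167 [ 513.69 -162.53  222.69] 107.49 F [-0.46  0.27 -1.23] M [-0.03   0.003  0.016] [-25.3  18.2  -7.9  63.6  -0.   47.2]
```

arm_command:
  moves:
    - [[0,0,-0.5],[0,0,0],-1]
    - [[0,0,-0.8],[0,0,0],-1]
    - [[0,0,-0.8],[0,0,0],-1]

```text
time: 10.67
tool_pos: [513.7, -162.5, 221.8]
tool_rot: [1.855, 2.53, 0.001]
wrist_force: [0.3, -0.7, -2.1]
grip_width: 27.6
```

```bash
python3 st.py
```

```text
10.6667 [ 513.69 -162.48  221.85] 107.49 F [ 0.33 -0.65 -2.05] M [0.011 0.023 0.052] [-25.3  18.3  -8.   63.5  -0.   47.2]
```

arm_command:
  moves:
    - [[0,0,-0.4],[0,0,0],-1]
    - [[0,0,-0.7],[0,0,0],-1]
    - [[0,0,-0.7],[0,0,0],-1]

```text
time: 10.92
tool_pos: [513.8, -162.6, 221.6]
tool_rot: [1.855, 2.53, 0.001]
wrist_force: [-1.2, 0.4, 4.4]
grip_width: 27.7
```

```bash
python3 st.py; python3 - <<'E' 2>/dev/null
from h import *
L=[shot("side") for _ in range(4)]; q=L[-1]
q["frame"]=np.mean([l["frame"].astype(float) for l in L],0)
im=cv2.resize(q["frame"][150:185,260:300,::-1],None,fx=15,fy=15,interpolation=cv2.INTER_CUBIC)
cv2.imwrite("pics/low3.png",np.clip(im,0,255).astype(np.uint8))
E
```

```text
10.9167 [ 513.79 -162.63  221.58] 107.49 F [-1.24  0.37  4.41] M [0.113 0.411 0.043] [-25.3  18.3  -8.   63.5  -0.   47.2]
```

View pics/low3.png

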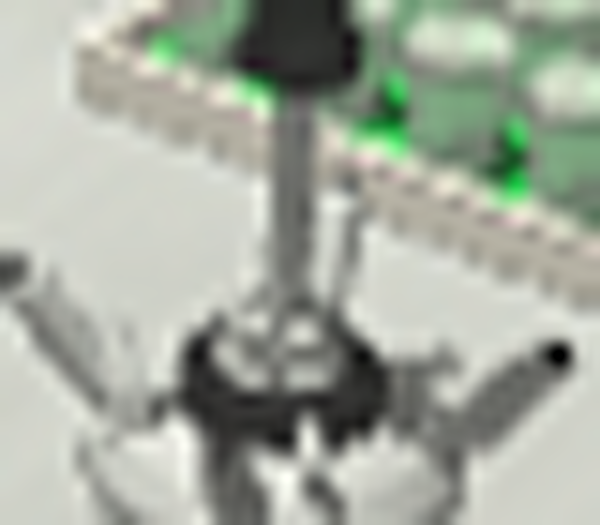

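arm_command:
  moves:
    - [[0,0,-0.4],[0,0,0],-1]
    - [[0,0,-0.4],[0,0,0],-1]
    - [[0,0,-0.4],[0,0,0],-1]
    - [[0,0,-0.4],[0,0,-0.03],-1]
    - [[0,0,-0.4],[0,0,-0.06],-1]
    - [[0,0,-0.4],[0,0,-0.09],-1]
    - [[0,0,-0.4],[0,0,-0.12],-1]
    - [[0,0,-0.4],[0,0,-0.12],-1]

```text
time: 11.78
tool_pos: [514.1, -162.7, 221.6]
tool_rot: [2.005, 2.411, 0.001]
wrist_force: [-0.8, -0.1, 5.2]
grip_width: 27.4
```

```bash
python3 st.py
```

```text
11.7833 [ 514.13 -162.73  221.58] 100.51 F [-0.78 -0.13  5.18] M [0.142 0.246 0.042] [-25.3  18.3  -8.   63.4  -0.1  54.2]
```

arm_command:
  moves:
    - [[0,0,-0.4],[0,0,-0.03],-1]
    - [[0,0,-0.4],[0,0,-0.06],-1]
    - [[0,0,-0.4],[0,0,-0.09],-1]
    - [[0,0,-0.4],[0,0,-0.12],-1]
    - [[0,0,-0.4],[0,0,-0.12],-1]

```text
time: 12.2
tool_pos: [514.2, -162.7, 221.5]
tool_rot: [2.148, 2.285, 0.001]
wrist_force: [-1.9, 1.2, 5.7]
grip_width: 27.3
```

```bash
python3 st.py
```

```text
12.2 [ 514.19 -162.73  221.51] 93.54 F [-1.93  1.18  5.66] M [0.115 0.464 0.059] [-25.3  18.3  -8.   63.4  -0.1  61.2]
```

arm_command:
  moves:
    - [[0,0,-0.4],[0,0,-0.03],-1]
    - [[0,0,-0.4],[0,0,-0.06],-1]
    - [[0,0,-0.4],[0,0,-0.09],-1]
    - [[0,0,-0.4],[0,0,-0.12],-1]
    - [[0,0,-0.4],[0,0,-0.12],-1]

```text
time: 12.62
tool_pos: [514.2, -162.7, 221.4]
tool_rot: [2.282, 2.15, 0.0]
wrist_force: [-1.7, 1.2, 5.3]
grip_width: 27.7
```

```bash
python3 st.py
```

```text
12.6167 [ 514.24 -162.67  221.42] 86.56 F [-1.67  1.25  5.31] M [0.179 0.487 0.054] [-25.2  18.3  -8.   63.4  -0.1  68.2]
```

arm_command:
  moves:
    - [[0,0,-0.4],[0,0,-0.03],-1]
    - [[0,0,-0.4],[0,0,-0.06],-1]
    - [[0,0,-0.4],[0,0,-0.09],-1]
    - [[0,0,-0.4],[0,0,-0.09],-1]

```text
time: 12.95
tool_pos: [514.2, -162.6, 221.3]
tool_rot: [2.379, 2.042, 0.0]
wrist_force: [-1.7, 0.9, 5.0]
grip_width: 27.2
```

```bash
python3 st.py
```

```text
12.95 [ 514.25 -162.61  221.34] 81.31 F [-1.71  0.86  5.02] M [0.201 0.47  0.09 ] [-25.2  18.3  -8.   63.3  -0.1  73.5]
```

arm_command:
  moves:
    - [[0,0,-0.4],[0,0,-0.03],-1]
    - [[0,0,-0.4],[0,0,-0.06],-1]
    - [[0,0,-0.4],[0,0,-0.09],-1]
    - [[0,0,-0.4],[0,0,-0.09],-1]

```text
time: 13.28
tool_pos: [514.3, -162.5, 221.3]
tool_rot: [2.469, 1.931, 0.0]
wrist_force: [-1.4, 0.6, 6.0]
grip_width: 27.3
```

```bash
python3 st.py
```

```text
13.2833 [ 514.29 -162.54  221.3 ] 76.06 F [-1.4   0.62  6.04] M [0.239 0.549 0.039] [-25.2  18.3  -8.   63.3  -0.2  78.7]
```

arm_command:
  moves:
    - [[0,0,-0.4],[0,0,-0.03],-1]
    - [[0,0,-0.4],[0,0,-0.06],-1]
    - [[0,0,-0.4],[0,0,-0.09],-1]
    - [[0,0,-0.4],[0,0,-0.09],-1]

```text
time: 13.62
tool_pos: [514.3, -162.5, 221.2]
tool_rot: [2.555, 1.816, 0.0]
wrist_force: [-2.7, 1.4, 5.8]
grip_width: 27.5
```

```bash
python3 st.py
```

```text
13.6167 [ 514.32 -162.49  221.22] 70.8 F [-2.74  1.36  5.84] M [0.229 0.567 0.014] [-25.2  18.3  -8.1  63.3  -0.2  84. ]
```

```bash
cat > avgm.py <<'E'
from h import *
M=[];F=[];L=[];Z=[]
for i in range(8):
    q=shot("side"); s=telemetry.state(); M.append(s["torque"]);F.append(s["wrist_force"]);L.append(q["frame"].astype(float));Z.append(s["tool_pos"])
print(s["time"],"pos",np.mean(Z,0).round(2),"yaw",np.degrees(2*np.arctan2(s["tool_rot"][1],s["tool_rot"][0])).round(2),"M",np.mean(M,0).round(3),"F",np.mean(F,0).round(2),"q6",np.degrees(s["q"][5]).round(1), np.array(M)[:,2].round(3), "tau6",s["tau"][5])
im=cv2.resize(np.mean(L,0)[150:185,260:300,::-1],None,fx=15,fy=15,interpolation=cv2.INTER_CUBIC)
cv2.imwrite("pics/low_%d.png"%int(s["time"]*10),np.clip(im,0,255).astype(np.uint8))
E
python3 avgm.py 2>/dev/null; ls -t pics|head -1
```

```text
14.0167 pos [ 514.36 -162.49  221.24] yaw 70.91 M [0.238 0.502 0.094] F [-1.62  0.62  5.49] q6 83.9 [0.116 0.119 0.056 0.038 0.091 0.135 0.08  0.115] tau6 0.07136705797165632
low_140.png
```

arm_command:
  moves:
    - [[0,0,-0.4],[0,0,-0.03],-1]
    - [[0,0,-0.4],[0,0,-0.06],-1]
    - [[0,0,-0.4],[0,0,-0.09],-1]
    - [[0,0,-0.4],[0,0,-0.09],-1]

```text
time: 14.35
tool_pos: [514.4, -162.4, 221.2]
tool_rot: [2.634, 1.699, 0.0]
wrist_force: [-1.4, 0.9, 5.5]
grip_width: 27.2
```

```bash
python3 avgm.py 2>/dev/null
```

```text
14.75 pos [ 514.41 -162.44  221.19] yaw 65.76 M [0.238 0.499 0.072] F [-1.62  0.56  5.55] q6 89.1 [0.09  0.117 0.096 0.082 0.046 0.057 0.046 0.042] tau6 0.07391710532829165
```

View pics/low_140.png

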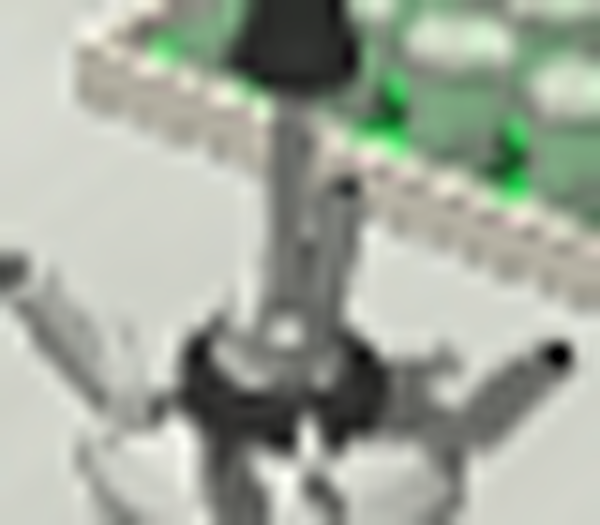

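arm_command:
  moves:
    - [[-0.2,0.1,-0.4],[0,0,-0.03],-1]
    - [[-0.4,0.1,-0.4],[0,0,-0.06],-1]
    - [[-0.5,0.1,-0.4],[0,0,-0.09],-1]
    - [[-0.5,0.1,-0.4],[0,0,-0.09],-1]

```text
time: 15.08
tool_pos: [514.3, -162.4, 221.2]
tool_rot: [2.707, 1.58, 0.001]
wrist_force: [-0.8, 0.3, 5.1]
grip_width: 27.3
```

```bash
python3 avgm.py 2>/dev/null
```

```text
15.4833 pos [ 514.26 -162.39  221.14] yaw 60.68 M [0.194 0.087 0.079] F [-0.34  0.88  5.47] q6 94.2 [0.073 0.065 0.097 0.067 0.08  0.085 0.11  0.055] tau6 0.07584192557260394
```

arm_command:
  moves:
    - [[-0.2,0.2,-0.4],[0,0,-0.03],-1]
    - [[-0.2,0.2,-0.4],[0,0,-0.06],-1]
    - [[-0.2,0.2,-0.4],[0,0,-0.09],-1]
    - [[-0.2,0.2,-0.4],[0,0,-0.09],-1]

```text
time: 15.82
tool_pos: [514.3, -162.3, 221.1]
tool_rot: [2.773, 1.459, 0.001]
wrist_force: [-0.7, 0.8, 4.9]
grip_width: 27.4
```

```bash
python3 avgm.py 2>/dev/null
```

```text
16.2167 pos [ 514.32 -162.28  221.07] yaw 55.6 M [0.142 0.201 0.067] F [-0.39  0.41  5.63] q6 99.3 [0.058 0.021 0.11  0.103 0.059 0.069 0.072 0.047] tau6 0.0793080311268568
```

arm_command:
  moves:
    - [[-0.2,0.2,-0.4],[0,0,-0.03],-1]
    - [[-0.2,0.2,-0.4],[0,0,-0.06],-1]
    - [[-0.2,0.2,-0.4],[0,0,-0.08],-1]
    - [[-0.2,0.2,-0.4],[0,0,-0.08],-1]

```text
time: 16.55
tool_pos: [514.4, -162.2, 221.0]
tool_rot: [2.827, 1.349, 0.001]
wrist_force: [-1.6, 0.3, 5.5]
grip_width: 27.3
```

```bash
python3 avgm.py 2>/dev/null
```

```text
16.95 pos [ 514.35 -162.18  221.02] yaw 51.09 M [0.111 0.247 0.081] F [-0.79  0.43  6.09] q6 103.8 [0.078 0.069 0.032 0.062 0.113 0.061 0.138 0.098] tau6 0.0877259555272758
```

arm_command:
  moves:
    - [[-0.3,0.1,-0.4],[0,0,-0.03],-1]
    - [[-0.3,0.1,-0.4],[0,0,-0.06],-1]
    - [[-0.3,0.1,-0.4],[0,0,-0.08],-1]
    - [[-0.3,0.1,-0.4],[0,0,-0.08],-1]

```text
time: 17.28
tool_pos: [514.3, -162.1, 221.0]
tool_rot: [2.878, 1.237, 0.001]
wrist_force: [-1.0, 0.5, 6.2]
grip_width: 27.7
```

```bash
python3 avgm.py 2>/dev/null
```

```text
17.6833 pos [ 514.32 -162.13  220.98] yaw 46.58 M [0.2   0.202 0.125] F [-0.36  0.9   5.84] q6 108.3 [0.141 0.093 0.117 0.138 0.121 0.104 0.144 0.145] tau6 0.12749514542520046
```

arm_command:
  moves:
    - [[-0.2,0.1,-0.3],[0,0,-0.02],-1]
    - [[-0.2,0.1,-0.3],[0,0,-0.04],-1]
    - [[-0.2,0.1,-0.3],[0,0,-0.04],-1]

```text
time: 17.93
tool_pos: [514.3, -162.1, 221.0]
tool_rot: [2.9, 1.181, 0.002]
wrist_force: [-0.8, 0.8, 5.6]
grip_width: 27.3
```

```bash
python3 avgm.py 2>/dev/null
```

```text
18.3333 pos [ 514.31 -162.08  220.99] yaw 44.38 M [0.181 0.271 0.181] F [-1.22  0.35  5.65] q6 110.6 [0.218 0.103 0.177 0.163 0.203 0.188 0.201 0.198] tau6 0.18391701858490705
```

arm_command:
  moves:
    - [[-0.2,0.1,-0.3],[0,0,-0.01],-1]
    - [[-0.2,0.1,-0.3],[0,0,-0.025],-1]
    - [[-0.2,0.1,-0.3],[0,0,-0.025],-1]

```text
time: 18.58
tool_pos: [514.3, -162.0, 221.0]
tool_rot: [2.914, 1.147, 0.002]
wrist_force: [-2.2, 0.2, 5.6]
grip_width: 27.1
```

```bash
python3 avgm.py 2>/dev/null
```

```text
18.9833 pos [ 514.27 -162.01  220.99] yaw 43.03 M [0.144 0.292 0.224] F [-0.91  0.35  5.73] q6 111.9 [0.268 0.195 0.214 0.203 0.246 0.236 0.181 0.253] tau6 0.22090085316449404
```

Run:
```python
from h import *
import pickle
def edges(g,rows,c0=278):
    out=[]
    for r in rows:
        v=g[r]; 
        t=85.
        i=c0
        while v[i]<t: i-=1
        l=i+(v[i]-t)/(v[i]-v[i+1])
        j=c0
        while v[j]<t: j+=1
        rr=j-(v[j]-t)/(v[j]-v[j-1])
        out.append((round(l,2),round(rr,2),round((l+rr)/2,2)))
    return out
q0,T0=pickle.load(open("low.pkl","rb")); g0=q0["frame"].mean(2)
L=[shot("side") for _ in range(6)]; q=L[-1]; T=telemetry.state()["tool_pos"]
g=np.mean([l["frame"].astype(float) for l in L],0).mean(2)
for (g_,T_,q_) in ((g0,T0,q0),(g,T,q)):
    pr=proj(q_,[[T_[0],T_[1],T_[2]-109.7+75],[T_[0],T_[1],T_[2]-109.7+86]]); print(pr)
    r0=int(round(pr[0,1])); print(r0,edges(g_,range(r0-4,r0+1)))
    # shaft
    for r in range(r0+4,r0+14): print(r,g_[r,272:286].astype(int))
```

```text
[[278.95677617 150.45905632]
 [279.11329588 147.75150717]]
150 [(np.float64(275.75), np.float64(282.3), np.float64(279.02)), (np.float64(275.83), np.float64(282.18), np.float64(279.01)), (np.float64(274.98), np.float64(282.28), np.float64(278.63)), (np.float64(274.31), np.float64(282.44), np.float64(278.38)), (np.float64(274.07), np.float64(282.46), np.float64(278.26))]
154 [177 143 113 111 110  94 115 111 142 143 138 136 132 122]
155 [214 180 180 175 141  99 111 107 139 139 131 128 126 104]
156 [171 176 221 218 187 134 113 107 128 129 118 117 116  69]
157 [173 172 170 172 185 145 113 126 176 144 115 112 102  65]
158 [157 170 173 174 181 116 107 134 204 180 177 143  98  82]
159 [169 184 156 171 182 114 108 110 151 178 215 183 189 183]
160 [215 211 170 181 177 113 108 113 174 177 175 180 223 207]
161 [210 212 216 209 180 112 108 112 173 161 141 129 169 151]
162 [209 210 212 218 189 121 106 124 184 169 156 111 169 175]
163 [208 209 210 215 181 142 109 142 190 207 226 178 149 170]
[[279.7190761  153.99198986]
 [279.87785275 151.31766316]]
154 [(np.float64(275.9), np.float64(282.43), np.
[... 183 characters left out ...]
.float64(279.09)), (np.float64(274.62), np.float64(283.44), np.float64(279.03))]
158 [157 170 172 172 174 183 114 108 131 176 179 144  99  81]
159 [169 184 156 169 176 168 112 107 111 178 217 183 188 183]
160 [214 211 169 179 171 133 105 108 128 175 176 180 223 207]
161 [210 212 215 206 189 152 108 107 125 157 144 130 169 151]
162 [209 210 211 213 219 189 116 104 139 168 159  99 168 175]
163 [208 208 208 210 216 191 117 103 153 208 229 155 146 171]
164 [208 207 207 209 215 185 115 102 143 195 202 119 148 181]
165 [207 206 206 207 215 166 111 102 141 199 196 127 212 211]
166 [205 206 206 207 215 162 117 104 125 199 185 122 208 218]
167 [205 204 204 207 218 146 121 106 138 203 172 139 209 213]
```

arm_command:
  moves:
    - [[0,0,-0.2],[0,0,0.04],-1]
    - [[0,0,-0.1],[0,0,0.09],-1]
    - [[0,0,0],[0,0,0.14],-1]
    - [[0,0,0],[0,0,0.17],-1]
    - [[0,0,0],[0,0,0.17],-1]

```text
time: 19.7
tool_pos: [514.3, -162.1, 221.0]
tool_rot: [2.803, 1.395, 0.003]
wrist_force: [-0.7, 0.6, 4.4]
grip_width: 27.5
```

```bash
python3 avgm.py 2>/dev/null
```

```text
20.1 pos [ 514.3  -162.07  221.03] yaw 52.75 M [ 0.013  0.25  -0.002] F [-0.8   0.38  3.95] q6 102.1 [ 0.006 -0.002  0.036 -0.021  0.013 -0.014 -0.034 -0.003] tau6 0.005808387359138578
```

arm_command:
  moves:
    - [[0,0,1],[0,0,0],-1]
    - [[0,0,3],[0,0,0],-1]
    - [[0,0,6],[0,0,0],-1]
    - [[0,0,15],[0,0,0],-1]
    - [[0,0,30],[0,0,0],-1]
    - [[0,0,50],[0,0,0],-1]
    - [[0,0,66],[0,0,0],-1]
    - [[0,0,66],[0,0,0],-1]
    - [[0,0,66],[0,0,0],-1]

```text
time: 20.85
tool_pos: [514.7, -162.2, 287.8]
tool_rot: [2.804, 1.391, 0.005]
wrist_force: [-1.0, 0.0, -1.8]
grip_width: 27.4
```

```bash
python3 avgm.py 2>/dev/null; ls -t pics | head -1
python3 - <<'E'
from h import *
q=shot("side"); save(q,"up.png",(240,110,320,210),6)
E
```

```text
21.25 pos [ 513.94 -161.88  286.27] yaw 52.76 M [ 0.028 -0.002  0.006] F [-0.31  0.1  -1.68] q6 102.1 [ 0.036  0.033  0.025 -0.006  0.002 -0.022  0.02  -0.039] tau6 9.235493735104683e-05
low_212.png
```

View pics/up.png

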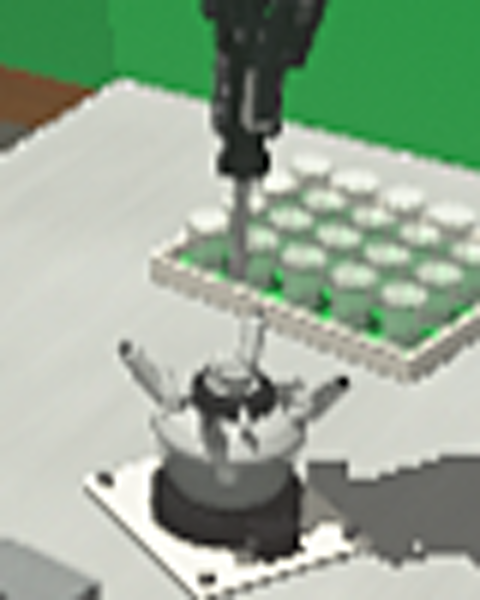

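The driver came out cleanly and hangs straight, with its tip at about (238,275) in the crop, and the claw hasn't moved. Now I'm taking it back to the rack: shift (+10, +260), turn +1.49 rad.

arm_command:
  moves:
    - [[1,20,0],[0,0,0.12],-1]
    - [[2,45,0],[0,0,0.24],-1]
    - [[3,75,0],[0,0,0.36],-1]
    - [[4,105,0],[0,0,0.48],-1]
    - [[5,135,0],[0,0,0.6],-1]
    - [[6,165,0],[0,0,0.72],-1]
    - [[7,195,0],[0,0,0.84],-1]
    - [[8,225,0],[0,0,0.96],-1]
    - [[9,245,0],[0,0,1.08],-1]
    - [[9.8,256,0],[0,0,1.2],-1]
    - [[9.8,260,0],[0,0,1.32],-1]
    - [[9.8,260.1,0],[0,0,1.44],-1]
    - [[9.8,260.1,0],[0,0,1.49],-1]
    - [[9.8,260.1,0],[0,0,1.49],-1]
    - [[9.8,260.1,0],[0,0,1.49],-1]
    - [[9.8,260.1,0],[0,0,1.49],-1]

```text
time: 22.63
tool_pos: [523.9, 98.0, 286.6]
tool_rot: [1.124, 2.927, 0.012]
wrist_force: [-1.1, -0.5, -2.0]
grip_width: 27.1
```

```bash
python3 st.py
```

```text
22.6333 [523.94  98.02 286.6 ] 138.0 F [-1.12 -0.52 -2.04] M [-0.002 -0.005  0.011] [ 2.6 15.7 -1.7 72.1  0.3 44.6]
```

arm_command:
  moves:
    - [[0,0,-25],[0,0,0],-1]
    - [[0,0,-50],[0,0,0],-1]
    - [[0,0,-70],[0,0,0],-1]
    - [[0,0,-78],[0,0,0],-1]
    - [[0,0,-78],[0,0,0],-1]
    - [[0,0,-78],[0,0,0],-1]

```text
time: 23.13
tool_pos: [524.2, 98.0, 209.2]
tool_rot: [1.125, 2.927, 0.013]
wrist_force: [0.8, -0.0, -0.4]
grip_width: 27.3
```

```bash
python3 st.py; python3 - <<'E' 2>/dev/null
from h import *
L=[shot("side") for _ in range(3)]; q=L[-1]
q["frame"]=np.mean([l["frame"].astype(float) for l in L],0)
im=cv2.resize(q["frame"][175:240,200:270,::-1],None,fx=9,fy=9,interpolation=cv2.INTER_CUBIC)
cv2.imwrite("pics/rk.png",np.clip(im,0,255).astype(np.uint8))
E
```

```text
23.1333 [524.17  97.97 209.18] 137.96 F [ 0.76 -0.05 -0.45] M [ 0.017 -0.057 -0.029] [  2.6  17.9 -10.5  61.1   0.3  44.6]
```

View pics/rk.png

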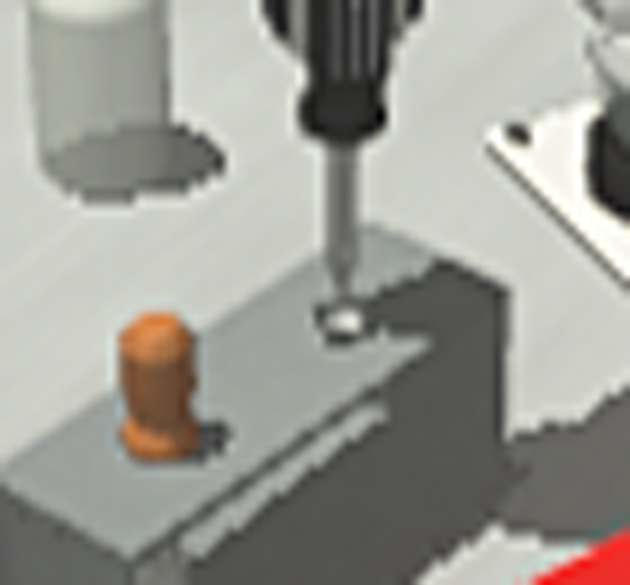

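```bash
python3 - <<'E' 2>/dev/null
from h import *
q=shot("side"); T=telemetry.state()["tool_pos"]
z0=T[2]-109.7
for z in (91,z0,z0+75): print(z,(proj(q,[T[0],T[1],z])-[200,175]+.5)*9)
th=np.linspace(0,6.28,100)
for z,r in ((91,9),(z0+75,16)):
    uv=(proj(q,np.c_[T[0]+r*np.cos(th),T[1]+r*np.sin(th),np.full(100,z)])-[200,175]+.5)*9; print(uv.min(0),uv.max(0))
for r in nets.pinpoint(q,"rack_hole")+nets.pinpoint(q,"driver"): print(np.round(r["point"],1),r["conf"])
E
```

```text
91 [[347.63074907 310.5026608 ]]
100.17943362372718 [[347.44742266 290.34063934]]
175.17943362372716 [[345.88454952 119.38328253]]
[323.29048052 296.29191205] [371.95784032 324.88652389]
[300.96597897  95.36961261] [390.7541577  143.93729179]
[313.5 321.1  94.5] 0.95
[310.9  65.9  92.4] 0.79
[523.2  94.3  92. ] 0.68
[616.9 432.9  90.4] 0.57
[524.9  98.7  99.4] 0.7
```

arm_command:
  moves:
    - [[0,0.2,-4],[0,0,0],-1]
    - [[0,0.2,-8],[0,0,0],-1]
    - [[0,0.2,-12],[0,0,0],-1]
    - [[0,0.2,-13],[0,0,0],-1]
    - [[0,0.2,-13],[0,0,0],-1]

```text
time: 23.85
tool_pos: [524.0, 98.2, 195.8]
tool_rot: [1.124, 2.927, 0.013]
wrist_force: [0.2, -0.2, -1.8]
grip_width: 27.1
```

```bash
python3 st.py; python3 - <<'E' 2>/dev/null
from h import *
L=[shot("side") for _ in range(3)]; q=L[-1]
q["frame"]=np.mean([l["frame"].astype(float) for l in L],0)
im=cv2.resize(q["frame"][175:240,200:270,::-1],None,fx=9,fy=9,interpolation=cv2.INTER_CUBIC)
cv2.imwrite("pics/rk2.png",np.clip(im,0,255).astype(np.uint8))
E
```

```text
23.85 [524.03  98.23 195.83] 137.99 F [ 0.16 -0.2  -1.84] M [-0.006  0.013 -0.015] [  2.6  18.4 -11.8  59.3   0.3  44.6]
```

View pics/rk2.png

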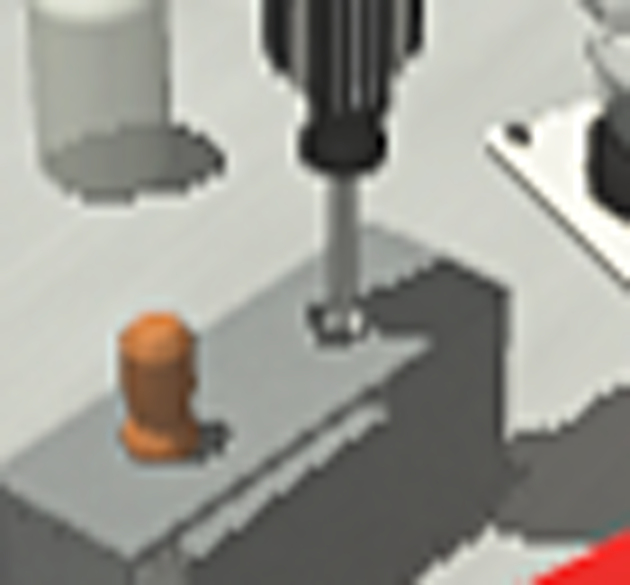

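arm_command:
  moves:
    - [[0,0,-10],[0,0,0],-1]
    - [[0,0,-20],[0,0,0],-1]
    - [[0,0,-30],[0,0,0],-1]
    - [[0,0,-40],[0,0,0],-1]
    - [[0,0,-50],[0,0,0],-1]
    - [[0,0,-60],[0,0,0],-1]
    - [[0,0,-66],[0,0,0],-1]
    - [[0,0,-68],[0,0,0],-1]
    - [[0,0,-68],[0,0,0],-1]

```text
time: 24.75
tool_pos: [524.1, 98.2, 127.8]
tool_rot: [1.124, 2.927, 0.013]
wrist_force: [0.4, -0.4, -1.2]
grip_width: 27.5
```

```bash
python3 st.py
```

```text
24.75 [524.14  98.22 127.85] 137.99 F [ 0.43 -0.38 -1.18] M [0.001 0.003 0.005] [  2.6  21.8 -17.9  49.8   0.3  44.6]
```

arm_command:
  moves:
    - [[0,0,-0.8],[0,0,0],-1]
    - [[0,0,-1.6],[0,0,0],-1]
    - [[0,0,-2.2],[0,0,0],-1]
    - [[0,0,-2.2],[0,0,0],-1]

```text
time: 25.08
tool_pos: [524.4, 98.2, 125.9]
tool_rot: [1.124, 2.926, 0.013]
wrist_force: [0.4, 0.2, -1.2]
grip_width: 27.5
```

```bash
python3 st.py
```

```text
25.0833 [524.42  98.23 125.89] 137.99 F [ 0.45  0.17 -1.18] M [-0.015  0.017 -0.069] [  2.6  21.9 -18.1  49.5   0.3  44.6]
```

arm_command:
  moves:
    - [[0,0,-0.4],[0,0,0],-1]
    - [[0,0,-0.8],[0,0,0],-1]
    - [[0,0,-0.8],[0,0,0],-1]

```text
time: 25.33
tool_pos: [524.5, 98.2, 125.8]
tool_rot: [1.123, 2.926, 0.013]
wrist_force: [-2.9, -0.4, 5.6]
grip_width: 27.7
```

```bash
python3 st.py
```

```text
25.3333 [524.51  98.24 125.82] 138.0 F [-2.91 -0.35  5.59] M [-0.146  0.668 -0.047] [  2.6  21.9 -18.1  49.4   0.3  44.6]
```

arm_command:
  moves:
    - [[0,0,0],[0,0,0],-0.1]
    - [[0,0,0],[0,0,0],0.2]
    - [[0,0,0],[0,0,0],0.6]
    - [[0,0,0],[0,0,0],1]
    - [[0,0,0],[0,0,0],1]
    - [[0,0,0],[0,0,0],1]
    - [[0,0,0],[0,0,0],1]
    - [[0,0,0],[0,0,0],1]
    - [[0,0,0],[0,0,0],1]

```text
time: 26.08
tool_pos: [524.5, 98.2, 125.8]
tool_rot: [1.123, 2.926, 0.013]
wrist_force: [-0.3, 0.9, -0.7]
grip_width: 85.3
```

```bash
python3 st.py; python3 - <<'E' 2>/dev/null
from h import *
save(shot("side"),"rel.png",(190,120,290,220),6)
E
```

```text
26.0833 [524.52  98.25 125.8 ] 138.0 F [-0.31  0.87 -0.7 ] M [ 0.035  0.075 -0.053] [  2.6  21.9 -18.1  49.4   0.3  44.6]
```

View pics/rel.png

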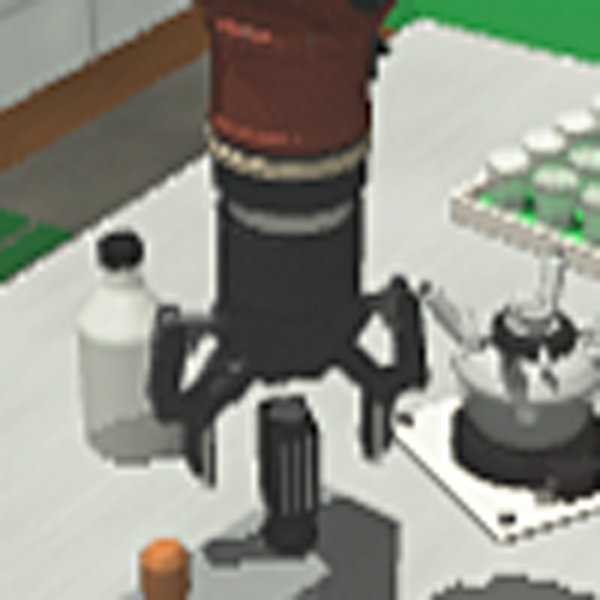

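The fingers are fully open (85 mm) and the driver stands upright in the hole, so I'm retreating straight up.

arm_command:
  moves:
    - [[0,0,10],[0,0,0],1]
    - [[0,0,35],[0,0,0],1]
    - [[0,0,65],[0,0,0],1]
    - [[0,0,100],[0,0,0],1]
    - [[0,0,140],[0,0,0],1]
    - [[-20,-40,160],[0,0,0],1]
    - [[-50,-80,170],[0,0,0],1]
    - [[-80,-120,170],[0,0,0],1]
    - [[-110,-160,170],[0,0,0],1]
    - [[-140,-200,170],[0,0,0],1]
    - [[-170,-240,170],[0,0,0],1]
    - [[-200,-280,170],[0,0,0],1]
    - [[-230,-320,170],[0,0,0],1]
    - [[-240,-360,170],[0,0,0],1]
    - [[-250,-400,170],[0,0,0],1]
    - [[-260,-440,170],[0,0,0],1]
    - [[-270,-480,170],[0,0,0],1]
    - [[-280,-500,170],[0,0,0],1]
    - [[-280,-500,170],[0,0,0],1]
    - [[-280,-500,170],[0,0,0],1]

```text
time: 27.8
tool_pos: [242.1, -407.7, 295.9]
tool_rot: [1.13, 2.923, 0.009]
wrist_force: [-0.6, 1.4, -1.0]
grip_width: 85.4
```

```bash
python3 st.py; python3 - <<'E' 2>/dev/null
from h import *
import pickle
A=pickle.load(open("avg.pkl","rb"))
out=[]
for n,(a,b,c,d) in (("top",(150,160,330,220)),("side",(150,140,330,200+20))):
    L=[shot(n) for _ in range(4)]; p=L[-1]
    for l in ("driver","rack_hole","nut_driver","teat_cup","flask"):
        print(n,l,[(np.round(r["point"]).tolist(),round(r["conf"],2)) for r in nets.pinpoint(p,l)[:3]])
    m=np.mean([x["frame"].astype(float) for x in L],0)
    cv2.imwrite("pics/end_%s.png"%n,np.clip(np.vstack([cv2.resize(f[b:d,a:c,::-1],None,fx=4,fy=4,interpolation=cv2.INTER_CUBIC) for f in ((A[n]["frame"],m) if n=="top" else (m,))]),0,255).astype(np.uint8))
E
```

```text
27.8 [ 242.09 -407.67  295.88] 137.73 F [-0.55  1.38 -1.02] M [ 0.06   0.024 -0.045] [-68.5   9.3  -8.6  72.    0.6 -26.3]
top driver [([523.0, 98.0, 19.0], 0.65), ([510.0, -162.0, 105.0], 0.54)]
top rack_hole [([620.0, 435.0, 90.0], 0.88), ([307.0, 66.0, 91.0], 0.79), ([309.0, 331.0, 89.0], 0.63)]
top nut_driver [([537.0, 196.0, 20.0], 0.54), ([521.0, 96.0, 18.0], 0.15)]
top teat_cup [([695.0, 278.0, 1.0], 0.62), ([512.0, -167.0, -2.0], 0.53)]
top flask [([744.0, -40.0, 3.0], 0.76)]
side driver [([594.0, -509.0, -3.0], 0.3)]
side rack_hole [([522.0, 95.0, 94.0], 0.93), ([314.0, 326.0, 93.0], 0.87), ([309.0, 68.0, 93.0], 0.61)]
side nut_driver [([535.0, 195.0, 24.0], 0.72), ([512.0, -164.0, 106.0], 0.32)]
side teat_cup [([701.0, 277.0, 0.0], 0.97)]
side flask [([744.0, -39.0, -1.0], 0.79)]
```

View pics/end_top.png

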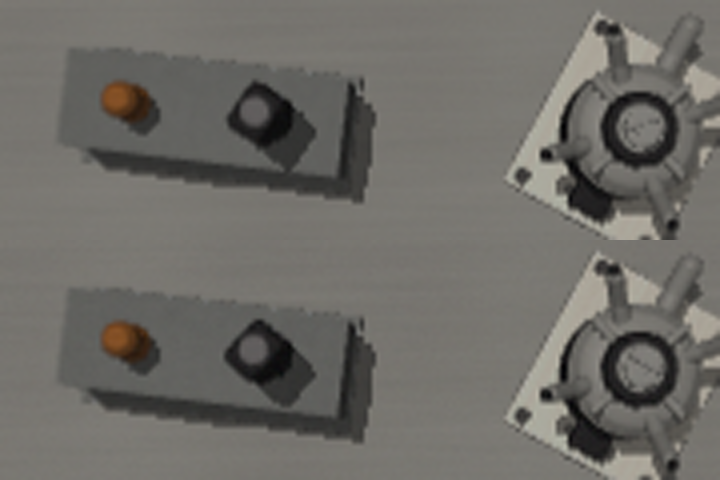

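View pics/end_side.png

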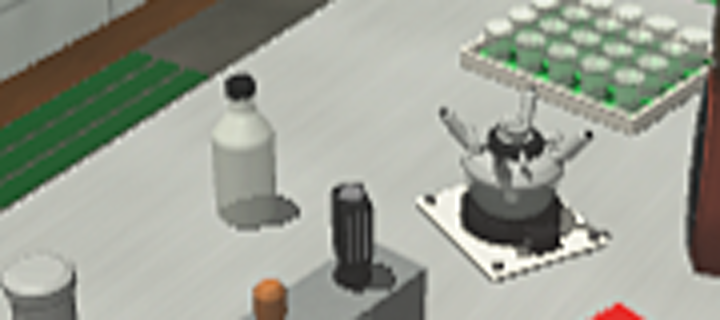

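The top view shows the driver upright in its hole, as before. The screw slot has clearly turned and the bystanders haven't moved. I'm handing the job in.

```bash
python3 -c "
from h import *
print(telemetry.state()['qd'].round(3)); print(robot.sign_off())"
```

```text
[ 0.001  0.001  0.    -0.001  0.     0.001]
the job is handed in; nothing more can be done
None
```

I tightened the claw's centre screw and put the screwdriver back in its own hole in the grey rack. I handed the job in at about 28 s of the 72 s allowed; no verdict is reported.

- **Seating:** I gripped the black-handled flat screwdriver across its broad flats; the opening read 27.7 mm for a nominal 28 mm. The blade went straight into the slot and touched bottom at about 112 mm, where the slot floor should be.
- **Turning:** I turned clockwise in small steps, pressing with about 7 N. Torque stayed around 0.07–0.09 N m and the tool sank about 0.6 mm, in keeping with the 4 mm lead. The sinking then stopped and torque climbed to 0.22 N m, so I stopped there. I let the torque off inside the slot before lifting out.
- **Rack:** The shoulder came down on the plate at the same tool height as when I picked it up (125.8 mm against 125.7 mm). I opened the fingers fully and moved well clear.
- **Last checks:** The pictures show the driver upright in its hole and the slot visibly turned. The nut driver, teat cup and flask read within about 6 mm of where they started, which is the detectors' own scatter.

**Disagreements:**
- The two cameras differed by 2–4 mm on where the claw and the driver were. I settled it with relative measurements and contact forces.
- The last top picture also reported false detections on the claw as "driver" and "teat cup".
- In the last side picture, the driver detector missed the real driver and gave only a low-confidence wrong spot.

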